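# Hang a spoked trolley wheel by its rim on a fold-away J-hook

## Task

Put the spoked trolley wheel on display in this paint and hardware shop. First swing the folded two-wire J-hook of the stand right out to its stop, square to the stand; then lift the spoked wheel out of the wire rack and hang it by its rim on that hook, behind the upturned end, lowering it on to the wires before you let go, so that it hangs there at rest. Leave the solid wheel, the tin and the tape roll where they are.

Things in the scene. Friction and masses are not known exactly. Their poses are not given: they have to be found in the camera images.
- wheel: spoked trolley wheel standing upright in a rack slot: black tyre and grey rim form one rigid flat-sided ring, outer diameter 200, hole 164 (18 thick radially), 26 wide along the axle; hub 38 across, 36 long; three spokes 16 wide, 12 thick, one straight down (-z), two at 30 degrees above level, so the rim's top is midway between two. 0.25 to 0.5 kg. Origin: hub centre; y axis = axle, z up at the start
- solid_wheel: bystander: smaller wheel with a solid grey disc and black tyre, diameter 150, 26 wide, standing in the rack's other slot, its top 152 above the counter; origin at its hub centre, y axis = axle
- rack: fixed wire rack, 210 (x) by 240 (y); origin: centre of its footprint on the counter. Slots along x at y = -60 and +60; a wheel rests on two cross rods (spoked hub 108 above the counter, solid one 77) between wire hoops at x = 55 to 88 and -55 to -88, 113 high, 33 apart inside. A wheel comes out straight up
- stand: fixed dark steel display stand; origin on the counter, straight below the swing hook's pivot. x runs along the stand, away from the robot; y points out of its open front. Uprights 25 square, 620 high at x = -80 and 240, y = -45; feet 12 high, y -150 to 90; crossbar at hook height, y = -45. At x = 165 a fixed prong holds two tape rolls 110 across (y -22 to 60)
- hook (a joint): swing angle (rad) of the J-hook about its upright pivot: 0 = folded along the stand, pointing at the robot's side (stand's -x); 1.571 = stop, square out of the stand (stand's +y). Seen from above it turns clockwise as it grows. Stiff hinge, 0.3 N m of friction (about 2 N at its end), stays where it is left. Starts at 0.5 to 0.95
- hook_pivot (a point): pivot axis of the swing hook, level with the top of its wires, 273 above the counter. Axes turn with the hook: it points along -x, z is up
- hook_seat (a point): where the rim is to hang: midway between the hook's two wires, level with their top, 130 from the pivot, 273 above the counter. The hook is two parallel level steel wires 7 thick, 24 apart (centres), to 160 from the pivot, then turned up. Axes: -x along the hook to its upturned end, y across the wires, z up. A rim resting on both wires has its hub about 81 below this point
- hook_tip (a point): middle of the top bar of the J-hook's upturned end, 166 from the pivot; its top is 26 above the tops of the level wires; the end is a flat loop 31 wide, 7 thick
- tin: bystander: small paint tin with a white band, 80 diameter, 85 high, origin at the centre of its underside
- tape: bystander: cream roll of masking tape lying flat, 110 diameter, 48 high, origin at the centre of its underside
- shelf_edge (a point): front corner, nearest the robot, of the underside of the tin shelf above the hook, 415 above the counter. The shelf reaches from here 330 along the stand's x and 122 back along its -y, so a gripper coming straight down on the hanging rim hits it; one leaning back towards the robot passes its near edge. Axes as the stand
Not all that is in view belongs to the job. Leave any blue or yellow look-alike of the wheel alone.

How it is judged (in metres and radians):
On the way, in this order (a step that is already met when the one before it is completed fails the run):
1. the J-hook is swung out to its stop (value of joint hook above 1.47 rad), for 0.2 s.
2. the spoked wheel is lifted clear of the rack (height (world z) of wheel above 0.16 m), for 0.1 s.
3. the spoked wheel is lowered on to the hook while still held by the fingers (z of wheel in the frame of hook_seat between -0.095 and -0.07 m and y of wheel in the frame of hook_seat between -0.025 and 0.025 m and x of wheel in the frame of hook_seat between -0.025 and 0.09 m and contact force between the fingers and wheel above 0.5 N), for 0.05 s.
At the end, for the whole second after the job is handed in: The J-hook is at its stop (within 0.15 rad) and the spoked wheel hangs from it by the rim, let go and at rest: hub 65 to 95 mm below the wires, within 25 mm of the hook's centre line, 25 mm out to 90 mm in from the seat, axle along the hook within 20 degrees; bystanders within 30 mm (value of joint hook above 1.42 rad and z of wheel in the frame of hook_seat between -0.095 and -0.065 m and y of wheel in the frame of hook_seat between -0.025 and 0.025 m and x of wheel in the frame of hook_seat between -0.025 and 0.09 m and angle between the y axis of wheel and the x axis of hook_seat, either way round below 0.35 rad and contact force between wheel and stand above 1 N and linear speed of wheel below 0.05 m/s and angular speed of wheel below 0.5 rad/s); the robot touches nothing.
It fails at once if the solid wheel is moved by more than 30 mm or taken from its slot (distance of solid_wheel from where it was at the start of the episode above 0.03 m).
It fails at once if the tin or the tape roll is moved by more than 30 mm (distance of any of tin, tape from where it was at the start of the episode above 0.03 m).
It also fails if it takes over 70 s, if anything falls off the work surface, if the arm or the gripper's body presses on something with over 40 N, if the wrist force passes 120 N, or if a joint passes its speed limit or range.

## Robot

A 7-joint arm with a two-finger parallel gripper is mounted at the origin on the work surface. World frame = base frame: x ahead of the robot, y to its left, z up, the work surface at z = 0. Lengths are in mm, angles in rad, forces in N, time in s.
With the tool pointing down it reaches from about 400 to 900 mm from the base axis. Payload 5.5 kg.
Tool frame: the origin (TCP) lies between the finger pads; the fingertips stand 22 mm ahead of it and the grasp point (between the pads) lies 3 mm ahead of it; z points along the fingers, y is the direction in which the jaws open and shut (so a half turn about z gives the same grasp; the last joint's range is limited). The gripper opens to 85 mm and grips with 20 to 120 N. Pads are 22 mm wide; open, the fingers measure 114 mm over their backs; the gripper's body (76 mm by 85 mm) begins 54 mm behind the grasp point. The pads swing forward as they close: fully open they stand 13 mm farther back than shut.
Start: joints at [-0.908, 0.501, -0.427, 1.55, 0.221, 1.138, -0.21], TCP at [252.966, 598.755, 253.31] pointing down, gripper open.
Joint ranges: [-2.88, 2.88], [-0.31, 2.03], [-1.54, 1.56], [0.2, 2.42], [-1.41, 4.55], [0.19, 2.02], [-2.57, 2.57]. Speed limits (rad/s): [2.57, 2.57, 3.14, 3.14, 3.14, 3.14, 3.14].

## Interface

Orientations are given as a rotation vector (axis times angle).
In Python, from cell import observe, imaging, sign_off, finder gives the robot as it stands.
- The arm moves only by the tool send_rows, never from a script. Its argument "targets" is a list of rows, each a list of 7 numbers: the gripper command: -1 is fully open, 1 is shut, values between are in proportion, then the shift along the tool's x, y, z in cm, then the turn, a rotation vector about the tool's x, y, z in degrees. A call has 1 to 20 rows; each row shifts and turns the pose as measured when the row begins, along the tool's axes as they then stand; what a row does not reach is not made up. A row lasts 1/10 s, in which the tool goes at most 50 mm and 8.59 degrees, less where a joint would pass 70% of its speed; a pose out of reach is approached as far as the arm can. A call with a gripper value outside its range is refused whole. The fingers move at their own pace and stop on an object; the grip force is fixed at half the most. Time passes only in rows, so rows that do not move let the fingers close. It gives the time, the measured TCP pose, the force and the opening at its end, in the units of the state.
- observe(): the state, without advancing time (a new reading comes with each control period).
- imaging.snapshot(name): name is "scene" or "top" or "wrist"; returns a dict with "frame" (384x512x3 uint8, blue, green, red), "mtx" (3x3 intrinsics, pixels), "distortion" ([k1, k2, p1, p2, k3] as OpenCV has them; the pictures are not rectified), "extrinsics" (4x4, takes a point from world to camera coordinates). Camera axes: x right, y down, z forward; pixel columns grow to the right and rows downward; lengths in mm; the calibration is good to about 2 mm. A picture is of the moment at which its call begins. There is no depth.
- sign_off(): hands the job in, once; it reports no verdict.
Trained networks look in the newest picture that a camera, given by its name, has taken for a name from the list of things; names that differ only in an ending like _2 or _b are one class to them, and where a whole thing is asked for, a point or a joint stands for the part that bears it (a point fixed in the world has none). Each returns a list of dicts, best first, with "score" (0 to 1); they miss things now and then, are a little off and sometimes report something else, mostly with a low value. They report only what shows in the picture. A call takes as long as a camera call. They do not tell look-alikes from the thing itself.
- finder.spot_in(thing, camera): "at" ([x, y, z] in mm, in world coordinates, good to about 4 mm: the middle of the surface that is visible of it).
The state is a dict: "time": time; "joint_pos": joint angles; "qvel": joint speeds; "tau": joint torques, N m; "eef_pos": TCP position; "tool_rot": TCP orientation; "contact_force": force on the tool from outside, world axes, zero at the start; "torque": the same for the moment, N m; "finger_gap": finger opening in mm.
Only numpy, scipy, OpenCV 4.12 (cv2) and the standard library are available. Lean on these libraries where they do the work, as an engineer would, in place of code of your own. Each camera call takes 0.05 s, during which the arm holds its last target.

## Working session

There is one attempt and no reset: what is moved stays moved. The work goes in short steps, Python scripts to look and compute and a tool call to move; the robot and the scene stay as the last step left them, time stands still between calls to the robot, and variables do not carry over. Pictures are saved under pics/ and viewed, and the job is handed in when it is done.

Besides the shell and the picture viewer there is one more tool, called after "Call:" as name(argument=value, ...), one argument or row to a line, values as JSON. send_rows: Moves the arm, as the interface text tells. Its arguments: {"type":"object","properties":{"targets":{"type":"array","items":{"type":"array","items":{"type":"number"}}}},"required":["targets"]}

```bash
ls; mkdir -p pics; python3 - <<'E'
from cell import observe, imaging, finder
import cv2
print(observe())
for n in ["scene","top","wrist"]:
    s=imaging.snapshot(n); cv2.imwrite(f"pics/a_{n}.png",s["frame"])
    print(n,s["mtx"].round(1).tolist(),s["extrinsics"].round(3).tolist())
    for t in ["wheel","solid_wheel","rack","stand","hook","hook_tip","hook_pivot","hook_seat","tin","tape","shelf_edge"]:
        try: r=finder.spot_in(t,n)
        except Exception as e: r=str(e)[:80]
        print(t,[( [round(v) for v in d["at"]],round(d["score"],2)) for d in r] if isinstance(r,list) else r)
E
```

```text
pics
{'time': 0.0, 'joint_pos': array([-0.90783225,  0.50183923, -0.42675479,  1.55145707,  0.22082012,
        1.13828385, -0.21026271]), 'qvel': array([-3.96220826e-04, -1.41531645e-03,  1.24879765e-03, -1.48432438e-03,
        6.14689549e-04,  4.67957891e-04,  3.36469482e-06]), 'tau': array([ 1.52154012e-04, -5.69532108e+01, -5.81663355e+00, -2.80941457e+01,
        1.04577077e-02,  1.19303731e-02, -4.76717332e-09]), 'eef_pos': array([252.79600148, 598.12432914, 252.25854389]), 'tool_rot': array([-6.23584499e-01, -3.07865790e+00,  2.96204385e-03]), 'contact_force': array([-0.06313246,  0.49477755, -0.22309853]), 'torque': array([-0.02385691, -0.02831526,  0.00477361]), 'finger_gap': 85.44662818680656}
scene [[394.2, 0.0, 255.8], [0.0, 394.2, 192.4], [0.0, 0.0, 1.0]] [[0.37, -0.929, -0.007, -35.43], [-0.884, -0.35, -0.31, 612.375], [0.286, 0.121, -0.951, 1604.704], [0.0, 0.0, 0.0, 1.0]]
wheel [([520, 508, 126], 0.76), ([762, 274, 128], 0.76), ([389, 694, 178], 0.74), ([311, 252, 188], 0.68)]
solid_wheel [([540, 303, 124], 0.9)]
rack [([522, 267, 29], 0.97), ([546, -221, 272], 0.48)
[... 700 characters left out ...]
5], 0.59)]
stand [([648, -327, 521], 0.67)]
hook []
hook_tip [([548, -224, 268], 0.76)]
hook_pivot [([546, -224, 275], 0.69), ([376, -87, 48], 0.69)]
hook_seat [([549, -227, 273], 0.62)]
tin [([705, -78, 87], 0.86)]
tape [([375, -85, 45], 0.7), ([645, -327, 517], 0.67)]
shelf_edge [([642, -325, 514], 0.9)]
wrist [[340.5, 0.0, 256.0], [0.0, 340.5, 196.7], [0.0, 0.0, 1.0]] [[0.388, 0.922, 0.0, -649.813], [0.884, -0.373, 0.281, -37.521], [0.259, -0.109, -0.96, 377.637], [0.0, 0.0, 0.0, 1.0]]
wheel [([435, 528, 66], 0.92), ([305, 265, 18], 0.9), ([391, 710, 97], 0.86)]
solid_wheel []
rack [([455, 376, 2], 0.51)]
stand []
hook []
hook_tip []
hook_pivot []
hook_seat []
tin []
tape []
shelf_edge []
```

```bash
python3 - <<'E'
import cv2
for n in ["scene","top","wrist"]:
    f=cv2.imread(f"pics/a_{n}.png"); cv2.imwrite(f"pics/b_{n}.png",cv2.resize(f,(800,600),interpolation=cv2.INTER_CUBIC))
E
```

```text
(no output)
```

View pics/b_scene.png

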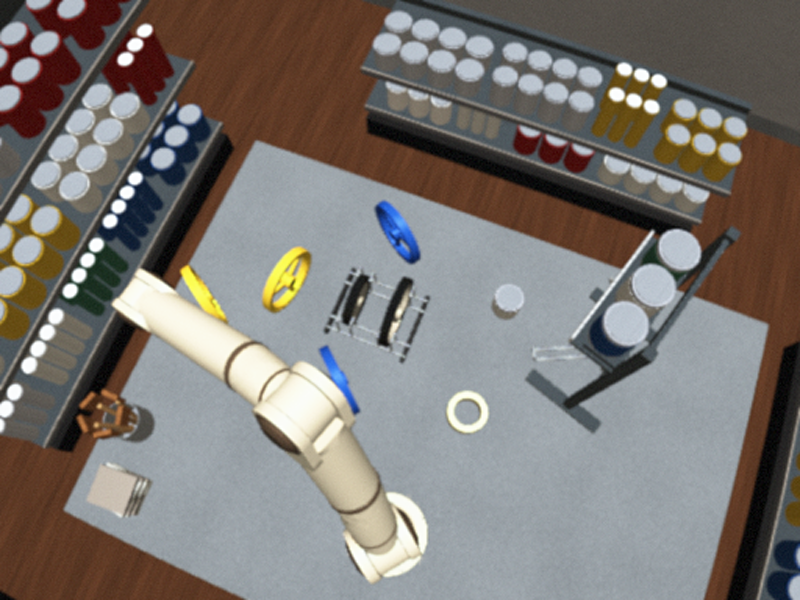

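View pics/b_top.png

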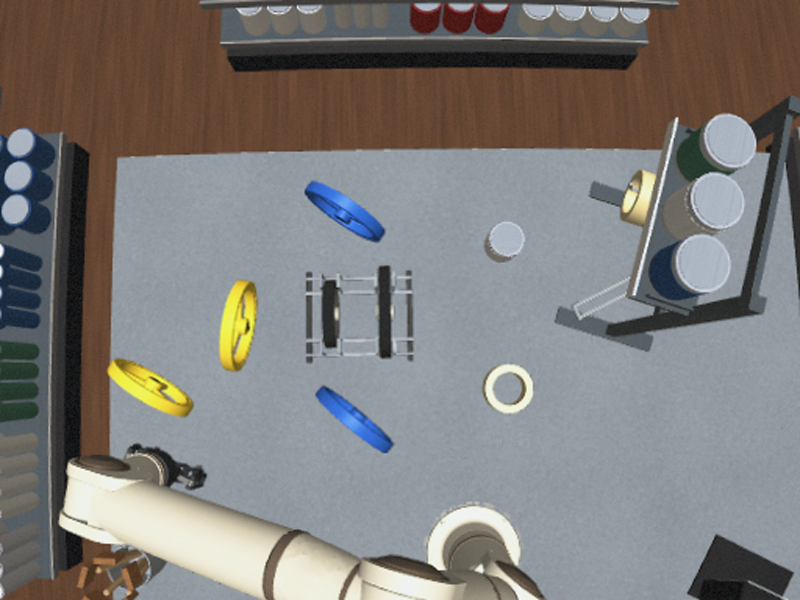

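View pics/b_wrist.png

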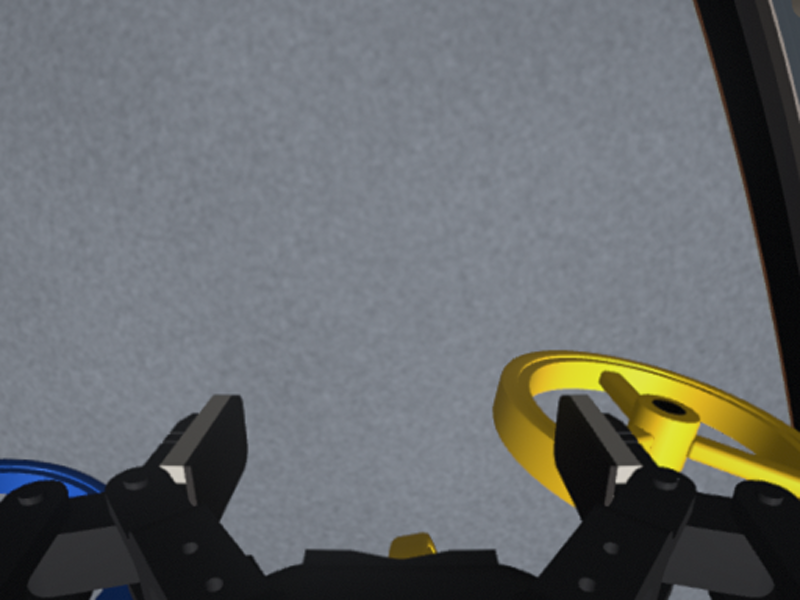

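Candidates (800x600 top view):
- Black wheel at (385,312) with the thicker, taller tyre.
- Black solid wheel at (330,315).
- Blue at (345,210) and (355,418).
- Yellow at (238,325) and (150,387).

By the description I choose the black one at (385,312), which the finder places at (542,192,191). Next I'll check it and the stand in close crops.

```bash
python3 - <<'E'
import cv2,numpy as np
t=cv2.imread("pics/a_top.png"); s=cv2.imread("pics/a_scene.png")
def c(f,x0,y0,x1,y1,k): return cv2.resize(f[y0:y1,x0:x1],None,fx=k,fy=k,interpolation=cv2.INTER_CUBIC)
cv2.imwrite("pics/c1.png",c(t,340,60,512,235,3.4))
cv2.imwrite("pics/c2.png",c(s,320,130,480,280,3.8))
cv2.imwrite("pics/c3.png",np.hstack([c(t,190,160,270,240,4.8),c(s,200,165,280,245,4.8)]))
E
```

```text
(no output)
```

View pics/c1.png

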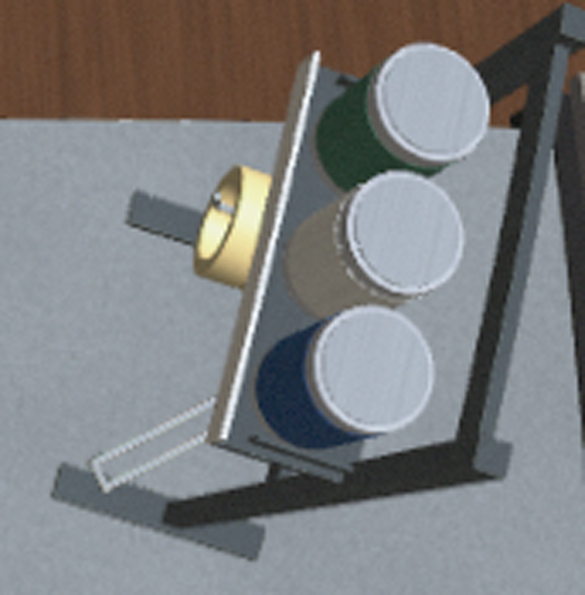

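View pics/c2.png

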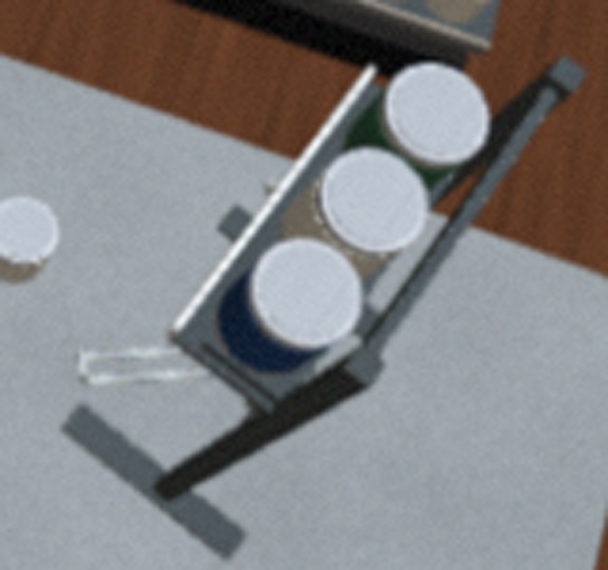

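View pics/c3.png

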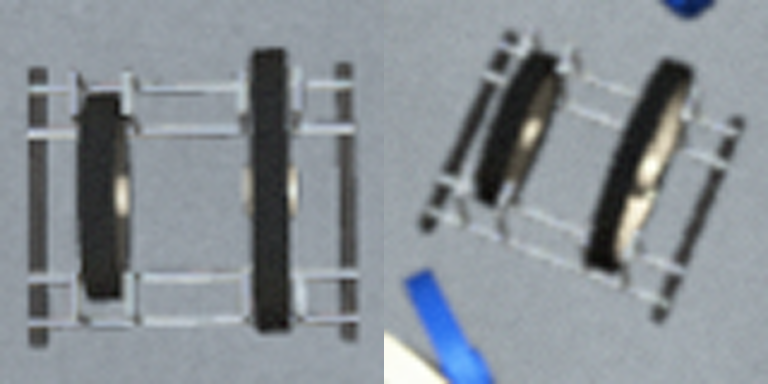

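```bash
cat > h.py <<'E'
import numpy as np, cv2, json
from scipy.optimize import least_squares
def cam(s): return s["mtx"],np.array(s["distortion"],float),np.array(s["extrinsics"])
def proj(P,s):
    K,d,E=cam(s); r,_=cv2.Rodrigues(E[:3,:3])
    return cv2.projectPoints(np.atleast_2d(np.array(P,float)),r,E[:3,3],K,d)[0][:,0]
def ray(px,s):
    K,d,E=cam(s); u=cv2.undistortPoints(np.array([[px]],float),K,d)[0,0]
    R=E[:3,:3]; c=-R.T@E[:3,3]; v=R.T@np.array([u[0],u[1],1]); return c,v/np.linalg.norm(v)
def onz(px,s,z):
    c,v=ray(px,s); return c+v*(z-c[2])/v[2]
def tri(obs):
    A=np.zeros((3,3));b=np.zeros(3);L=[]
    for px,s in obs:
        c,v=ray(px,s);M=np.eye(3)-np.outer(v,v);A+=M;b+=M@c;L.append((c,v))
    p=np.linalg.solve(A,b); return p,[np.linalg.norm(np.cross(p-c,v)) for c,v in L]
def S2W(p,q):
    c,s=np.cos(q[2]),np.sin(q[2]); p=np.atleast_2d(p)
    return np.c_[q[0]+c*p[:,0]-s*p[:,1],q[1]+s*p[:,0]+c*p[:,1],p[:,2]]
E
python3 - <<'E'
from h import *
from cell import imaging
S={n:imaging.snapshot(n) for n in("top","scene")}
pt=lambda x,y:(340+x/3.4-.35,60+y/3.4-.35); ps=lambda x,y:(320+x/3.8-.37,130+y/3.8-.37)
M=[(-80,90,12),(-80,-150,12),(240,90,12),(-80,-45,620),(240,-45,620)]
T=[pt(58,480),pt(262,543),pt(133,210),pt(493,460),pt(574,25)]
C=[ps(75,420),ps(233,545),ps(232,222),ps(368,367),ps(567,73)]
def f(q): return np.r_[(proj(S2W(M,q),S["top"])-T).ravel(),(proj(S2W(M,q),S["scene"])-C).ravel()]
r=least_squares(f,[680,-330,-.25],loss="soft_l1"); q=r.x; print(q.round(3)); print(f(q).reshape(-1,2).round(1).tolist())
tip,e=tri([(pt(101,476),S["top"]),(ps(83,367),S["scene"])]); print("tip",tip,e)
t2=onz(pt(101,476),S["top"],299);t3=onz(ps(83,367),S["scene"],299);print(t2,t3)
for t in (t2,t3):
    d=t[:2]-q[:2]; c,s=np.cos(q[2]),np.sin(q[2]); l=np.array([c*d[0]+s*d[1],-s*d[0]+c*d[1]]); print("stand",l,np.hypot(*l),np.arctan2(l[1],-l[0]))
# shelf corner
a,e=tri([(pt(214,440),S["top"]),(ps(175,333),S["scene"])]); print("shelf corner",a,e)
d=a[:2]-q[:2];print("stand",c*d[0]+s*d[1],-s*d[0]+c*d[1])
# wheel: top in top view & scene crops 
w=lambda x,y,ox,oy:(ox+x/4.8-.4,oy+y/4.8-.4)
for z in (200,208):
    print(onz(w(269,52,190,160),S["top"],z),onz(w(271,330,190,160),S["top"],108))
print("far/near ends top z108",onz(w(269,50,190,160),S["top"],120))
E
```

```text
[ 5.89136e+02 -3.22279e+02 -3.19000e-01]
[[-0.0, 0.4], [0.6, 0.8], [-0.3, -0.8], [0.4, -0.3], [1.1, -0.1], [-1.3, -1.3], [1.3, 0.6], [-1.7, -2.0], [-1.0, 0.1], [0.0, 0.2]]
tip [ 523.04329143 -178.01493288  275.95441405] [np.float64(0.2771978691218426), np.float64(0.2771978691218656)]
[ 521.22394109 -171.12214308  299.        ] [ 516.00706466 -175.16039522  299.        ]
stand [-111.90679693  122.21782967] 165.71158404979317 0.8294105094491359
stand [-115.59331064  116.74673318] 164.29124497014428 0.7903624951869578
shelf corner [ 538.43750545 -227.64690118  421.06300326] [np.float64(1.8534422392979588), np.float64(1.8534422392979912)]
stand -77.82832297933956 73.94762467813327
[630.83510629 192.20498142 200.        ] [449.23867425 194.96685487 108.        ]
[629.4946447  192.16295677 208.        ] [449.23867425 194.96685487 108.        ]
far/near ends top z108 [645.66592398 192.59920082 120.        ]
```

```bash
cat >> h.py <<'E'
from scipy.spatial.transform import Rotation as Rn
Q=[589.1,-322.3,-0.319]
def Rtool(th,yaw):  # jaws along +y turned by yaw; tool leans back by th (deg) toward -x
    R0=np.array([[-1,0,0],[0,1,0],[0,0,-1]]).T
    return Rn.from_euler('z',yaw)*Rn.from_matrix(R0)*Rn.from_rotvec([0,-np.radians(th),0])
def go(pos,R=None,o=None,step=4.0):
    from cell import observe
    o=o or observe(); Rc=Rn.from_rotvec(o["tool_rot"])
    d=Rc.inv().apply(np.array(pos,float)-o["eef_pos"])/10
    n=int(np.ceil(np.linalg.norm(d)/step))
    print("t%.2f"%o["time"],"pos",o["eef_pos"].round(1),"F",o["contact_force"].round(1),"gap",round(o["finger_gap"],1),"q",o["joint_pos"].round(2))
    print(" shift cm",d.round(2),"n",n,"each",(d/max(n,1)).round(2))
    if R is not None:
        w=np.degrees((Rc.inv()*R).as_rotvec()); m=int(np.ceil(np.linalg.norm(w)/8)); print(" turn",w.round(2),"m",m,"each",(w/max(m,1)).round(2))
E
python3 -c "
from h import *
go([480,250,420],Rtool(0,Q[2]))
for p in [(-145,70,420),(-138,70,275),(-123,78,275),(-83,118,275),(-35,138,275)]: print(S2W([p],Q).round(0))
"
```

```text
t1.90 pos [253.  598.8 253.3] F [-0.4 -0.   0.1] gap 85.5 q [-0.91  0.5  -0.43  1.55  0.22  1.14 -0.21]
 shift cm [-34.49 -23.29 -16.67] n 12 each [-2.87 -1.94 -1.39]
 turn [ 0.   -0.   -4.63] m 1 each [ 0.   -0.   -4.63]
[[ 473. -210.  420.]]
[[ 480. -213.  275.]]
[[ 497. -210.  275.]]
[[ 547. -184.  275.]]
[[ 599. -180.  275.]]
```

Call:
send_rows(
  targets=[
    [1,0,0,-4.2,0,0,0],
    [1,0,0,-4.2,0,0,0],
    [1,0,0,-4.2,0,0,0],
    [1,0,0,-4.2,0,0,0],
  ],
)

```text
time: 2.3
eef_pos: [252.3, 595.2, 417.6]
tool_rot: [-0.622, -3.075, 0.026]
contact_force: [0.3, 0.1, -1.0]
finger_gap: 28.2
```

```bash
python3 -c "
from h import *
go([480,250,420],Rtool(0,Q[2]))
"
```

```text
t2.30 pos [252.3 595.2 417.6] F [ 0.3  0.1 -1. ] gap 28.2 q [-0.9   0.41 -0.45  1.32  0.17  1.47 -0.17]
 shift cm [-34.4  -22.95   0.14] n 11 each [-3.13 -2.09  0.01]
 turn [-0.98 -0.06 -4.6 ] m 1 each [-0.98 -0.06 -4.6 ]
```

Call:
send_rows(
  targets=[
    [1,-2.9,-2,0,0,0,-0.4],
    [1,-2.9,-2,0,0,0,-0.4],
    [1,-2.9,-2,0,0,0,-0.4],
    [1,-2.9,-2,0,0,0,-0.4],
    [1,-2.9,-2,0,0,0,-0.4],
    [1,-2.9,-2,0,0,0,-0.4],
  ],
)

```text
time: 2.9
eef_pos: [367.9, 422.3, 427.8]
tool_rot: [-0.535, -3.093, -0.003]
contact_force: [1.2, -0.0, 1.1]
finger_gap: 0.1
```

```bash
python3 -c "
from h import *
go([480,250,420],Rtool(0,Q[2]))
"
```

```text
t2.90 pos [367.9 422.3 427.8] F [ 1.2 -0.   1.1] gap 0.1 q [-0.58  0.21 -0.38  1.54  0.08  1.41  0.26]
 shift cm [-16.35 -12.46   0.7 ] n 6 each [-2.72 -2.08  0.12]
 turn [ 0.1  -0.18 -1.34] m 1 each [ 0.1  -0.18 -1.34]
```

Call:
send_rows(
  targets=[
    [1,-2.9,-2.2,0,0,0,-0.4],
    [1,-2.9,-2.2,0,0,0,-0.4],
    [1,-2.9,-2.2,0,0,0,-0.4],
    [1,-2.9,-2.2,0,0,0,-0.2],
    [1,-2.9,-2.2,0,0,0,0],
    [1,-2.9,-2.2,0,0,0,0],
  ],
)

```text
time: 3.5
eef_pos: [493.9, 233.5, 428.6]
tool_rot: [0.494, 3.102, 0.007]
contact_force: [0.2, 0.1, 0.1]
finger_gap: 0.3
```

```bash
python3 -c "
from h import *
go([473,-210,420],Rtool(0,Q[2]))
"
```

```text
t3.50 pos [493.9 233.5 428.6] F [0.2 0.1 0.1] gap 0.3 q [-0.29  0.17 -0.23  1.57  0.04  1.4   0.73]
 shift cm [-11.78 -42.81   0.67] n 12 each [-0.98 -3.57  0.06]
 turn [ 0.25 -0.03  0.2 ] m 1 each [ 0.25 -0.03  0.2 ]
```

Call:
send_rows(
  targets=[
    [1,-1.0,-3.7,0,0,0,0],
    [1,-1.0,-3.7,0,0,0,0],
    [1,-1.0,-3.7,0,0,0,0],
    [1,-1.0,-3.7,0,0,0,0],
    [1,-1.0,-3.7,0,0,0,0],
    [1,-1.0,-3.7,0,0,0,0],
    [1,-1.0,-3.7,0,0,0,0],
    [1,-1.0,-3.7,0,0,0,0],
    [1,-1.0,-3.7,0,0,0,0],
    [1,-1.0,-3.7,0,0,0,0],
  ],
)

```text
time: 4.5
eef_pos: [473.5, -164.2, 427.8]
tool_rot: [0.491, 3.098, 0.009]
contact_force: [0.5, 0.2, -1.1]
finger_gap: -0.4
```

```bash
python3 -c "
from h import *
go([473,-210,420],Rtool(40,Q[2]))
"
```

```text
t4.50 pos [ 473.5 -164.2  427.8] F [ 0.5  0.2 -1.1] gap -0.4 q [ 0.17  0.07  0.12  1.69 -0.02  1.38  1.55]
 shift cm [-1.37 -4.38  0.76] n 2 each [-0.69 -2.19  0.38]
 turn [  0.44 -39.75   0.11] m 5 each [ 0.09 -7.95  0.02]
```

Call:
send_rows(
  targets=[
    [1,0,0,0,0,-8,0],
    [1,0,0,0,0,-8,0],
    [1,0,0,0,0,-8,0],
    [1,0,0,0,0,-8,0],
    [1,0,0,0,0,-8,0],
  ],
)

```text
time: 5.0
eef_pos: [480.0, -169.8, 424.4]
tool_rot: [0.394, 2.45, -0.123]
contact_force: [0.7, 1.2, 0.9]
finger_gap: 0.0
```

```bash
python3 - <<'E'
from h import *
from cell import imaging
go([473,-210,420],Rtool(40,Q[2]))
for n in("wrist","top"):
    s=imaging.snapshot(n); cv2.imwrite(f"pics/d_{n}.png",s["frame"])
E
```

```text
t5.00 pos [ 480.  -169.8  424.4] F [0.7 1.2 0.9] gap 0.0 q [ 0.35 -0.3  -0.06  2.17 -0.01  0.6   1.55]
 shift cm [-0.21 -4.04  0.67] n 2 each [-0.11 -2.02  0.34]
 turn [ 0.55 -1.96 -0.21] m 1 each [ 0.55 -1.96 -0.21]
```

View pics/d_wrist.png

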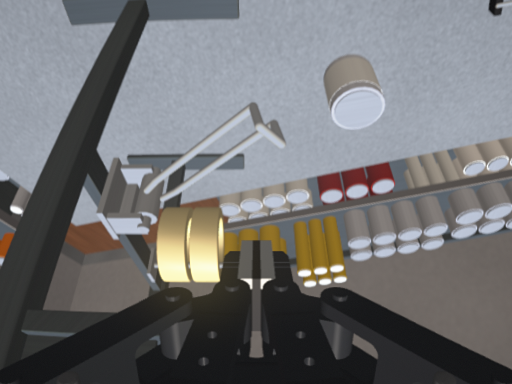

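View pics/d_top.png

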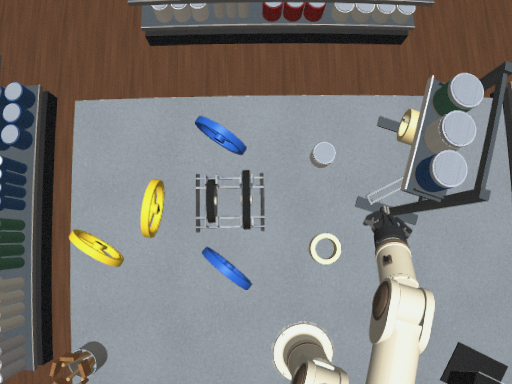

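```bash
python3 - <<'E'
from h import *
from cell import imaging
s=imaging.snapshot("wrist")
for ph in (.75,.8,.85):
  for r,z in((166,299),(160,273),(60,273),(0,273)):
    u=[-np.cos(ph)*r,np.sin(ph)*r,z]; print(ph,r,proj(S2W([u],Q),s).round(0))
go([470,-213,330],Rtool(27,Q[2]))
E
```

```text
0.75 166 [[266. 129.]]
0.75 160 [[260. 109.]]
0.75 60 [[185. 173.]]
0.75 0 [[153. 202.]]
0.8 166 [[275. 135.]]
0.8 160 [[267. 115.]]
0.8 60 [[188. 175.]]
0.8 0 [[153. 202.]]
0.85 166 [[282. 141.]]
0.85 160 [[274. 121.]]
0.85 60 [[191. 176.]]
0.85 0 [[153. 202.]]
t5.15 pos [ 478.3 -175.   423.6] F [-0.   0.4 -0.5] gap 0.0 q [ 0.36 -0.29 -0.06  2.16 -0.01  0.61  1.55]
 shift cm [ 5.34 -3.95  7.65] n 3 each [ 1.78 -1.32  2.55]
 turn [ 0.18 10.6  -0.66] m 2 each [ 0.09  5.3  -0.33]
```

Call:
send_rows(
  targets=[
    [1,0,-2.0,0,0,5.3,0],
    [1,0,-2.0,0,0,5.3,0],
    [1,1,0,3,0,0,0],
    [1,1,0,3,0,0,0],
  ],
)

```text
time: 5.55
eef_pos: [477.8, -220.4, 368.2]
tool_rot: [0.441, 2.642, -0.097]
contact_force: [-0.5, -0.0, -0.8]
finger_gap: -0.0
```

```bash
python3 - <<'E'
from h import *
go([480,-213,275],Rtool(27,Q[2]))
E
```

```text
t5.55 pos [ 477.8 -220.4  368.2] F [-0.5 -0.  -0.8] gap -0.0 q [ 0.35 -0.12  0.05  2.08 -0.05  0.72  1.67]
 shift cm [4.23 0.72 8.31] n 3 each [1.41 0.24 2.77]
 turn [ 0.02 -0.23 -0.7 ] m 1 each [ 0.02 -0.23 -0.7 ]
```

Call:
send_rows(
  targets=[
    [1,1.4,0.2,2.8,0,0,-0.3],
    [1,1.4,0.2,2.8,0,0,-0.3],
    [1,1.4,0.2,2.8,0,0,0],
  ],
)

```text
time: 5.85
eef_pos: [485.8, -216.6, 274.3]
tool_rot: [0.426, 2.646, -0.103]
contact_force: [0.5, -0.2, -0.4]
finger_gap: -0.0
```

```bash
python3 - <<'E'
from h import *
go([497,-210,274],Rtool(27,Q[2]))
go([547,-184,274],Rtool(35,Q[2]))
E
```

```text
t5.85 pos [ 485.8 -216.6  274.3] F [ 0.5 -0.2 -0.4] gap -0.0 q [ 0.34 -0.    0.04  2.2  -0.06  0.48  1.69]
 shift cm [-0.76  0.98  0.41] n 1 each [-0.76  0.98  0.41]
 turn [-0.09 -0.32  0.03] m 1 each [-0.09 -0.32  0.03]
t5.85 pos [ 485.8 -216.6  274.3] F [ 0.5 -0.2 -0.4] gap -0.0 q [ 0.34 -0.    0.04  2.2  -0.06  0.48  1.69]
 shift cm [-4.27  5.02  2.17] n 2 each [-2.14  2.51  1.08]
 turn [-0.08 -8.32  0.03] m 2 each [-0.04 -4.16  0.02]
```

Call:
send_rows(
  targets=[
    [1,-0.8,1.0,0.4,0,0,0],
    [1,-1.0,1.1,0.5,0,0,0],
    [1,-1.0,1.1,0.5,0,0,0],
    [1,-1.0,1.1,0.5,0,0,0],
    [1,-1.0,1.0,0.5,0,0,0],
  ],
)

```text
time: 6.35
eef_pos: [554.7, -183.4, 265.0]
tool_rot: [0.43, 2.675, -0.109]
contact_force: [-2.0, -0.7, 0.0]
finger_gap: 0.2
```

```bash
python3 - <<'E'
from h import *
from cell import imaging
go([599,-180,275],Rtool(35,Q[2]))
for n in("wrist",):
    s=imaging.snapshot(n); cv2.imwrite(f"pics/e_{n}.png",s["frame"])
E
```

```text
t6.35 pos [ 554.7 -183.4  265. ] F [-2.  -0.7  0. ] gap 0.2 q [ 0.25  0.12 -0.    2.08  0.08  0.5   1.44]
 shift cm [-4.14  1.7   0.81] n 2 each [-2.07  0.85  0.4 ]
 turn [-0.54 -9.96  0.19] m 2 each [-0.27 -4.98  0.09]
```

View pics/e_wrist.png

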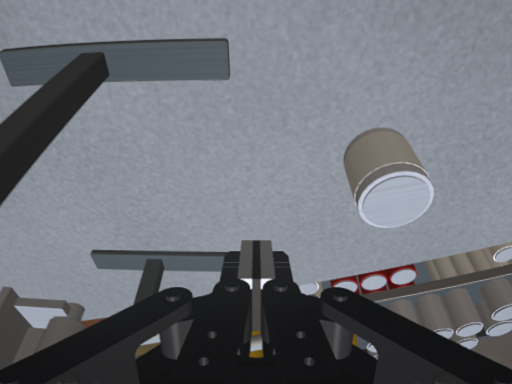

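Call:
send_rows(
  targets=[
    [1,-1.1,0.5,0.1,0,-2,0],
    [1,-1.1,0.5,0.1,0,-2,0],
    [1,-1.1,0.4,0.2,0,-2,0],
    [1,-0.8,0.2,0.2,0,0,0],
  ],
)

```text
time: 6.8
eef_pos: [596.2, -179.0, 270.1]
tool_rot: [0.411, 2.597, -0.136]
contact_force: [-0.8, -1.8, -3.2]
finger_gap: -0.0
```

```bash
python3 - <<'E'
from h import *
from cell import imaging
go([601,-180,275],Rtool(35,Q[2]))
for n in("top","scene"):
    s=imaging.snapshot(n); cv2.imwrite(f"pics/f_{n}.png",cv2.resize(s["frame"][90:250,320:512],None,fx=4,fy=3.7,interpolation=cv2.INTER_CUBIC))
E
```

```text
t6.80 pos [ 596.2 -179.   270.1] F [-0.8 -1.8 -3.2] gap -0.0 q [0.2  0.16 0.01 2.06 0.17 0.42 1.33]
 shift cm [-0.67  0.05 -0.19] n 1 each [-0.67  0.05 -0.19]
 turn [-0.93 -5.28  0.58] m 1 each [-0.93 -5.28  0.58]
```

View pics/f_top.png

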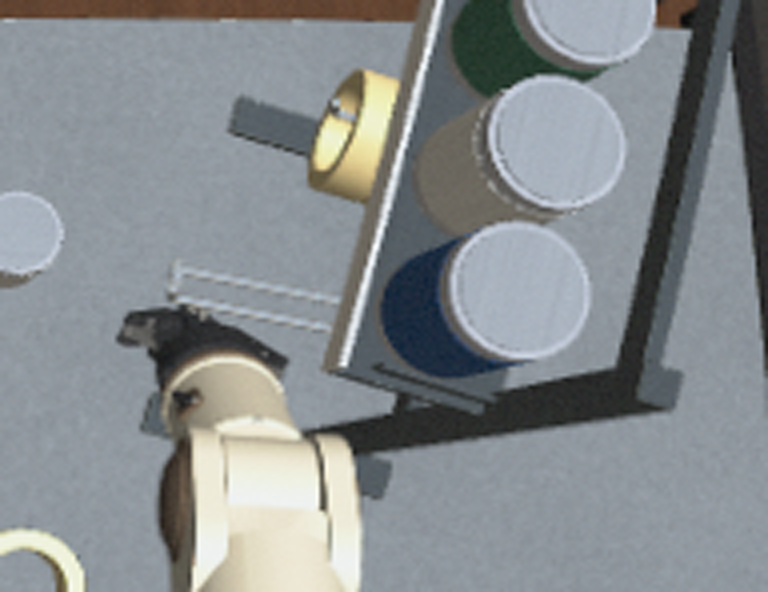

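View pics/f_scene.png

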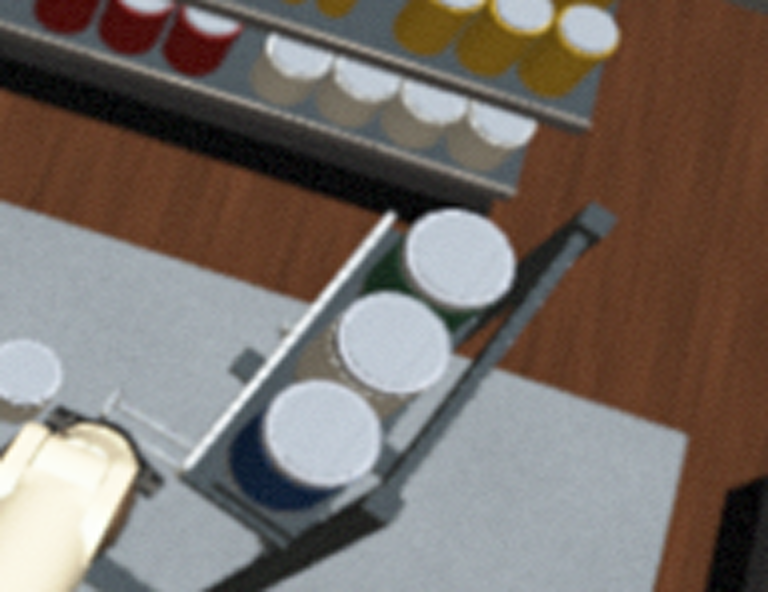

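Call:
send_rows(
  targets=[
    [1,-0.5,0,0.2,0,0,0],
    [1,-0.5,0,0.2,0,0,0],
  ],
)

```text
time: 7.1
eef_pos: [607.5, -180.9, 271.3]
tool_rot: [0.409, 2.6, -0.133]
contact_force: [-2.7, 2.1, -3.9]
finger_gap: 0.1
```

```bash
python3 - <<'E'
from h import *
from cell import imaging
go([601,-180,275],Rtool(35,Q[2]))
s=imaging.snapshot("top"); cv2.imwrite("pics/g_top.png",cv2.resize(s["frame"][130:210,340:420],None,fx=7,fy=7,interpolation=cv2.INTER_CUBIC))
p=onz((363.2,166.2),s,299); d=p[:2]-Q[:2]; print(p,np.hypot(*d),np.pi-(np.arctan2(d[1],d[0])-Q[2]))
E
```

```text
t7.10 pos [ 607.5 -180.9  271.3] F [-2.7  2.1 -3.9] gap 0.1 q [0.21 0.18 0.   2.03 0.16 0.43 1.34]
 shift cm [ 0.38 -0.13 -0.64] n 1 each [ 0.38 -0.13 -0.64]
 turn [-0.83 -5.46  0.67] m 1 each [-0.83 -5.46  0.67]
[ 621.34929844 -157.52826284  299.        ] 167.89801254351198 1.4450741525288437
```

View pics/g_top.png

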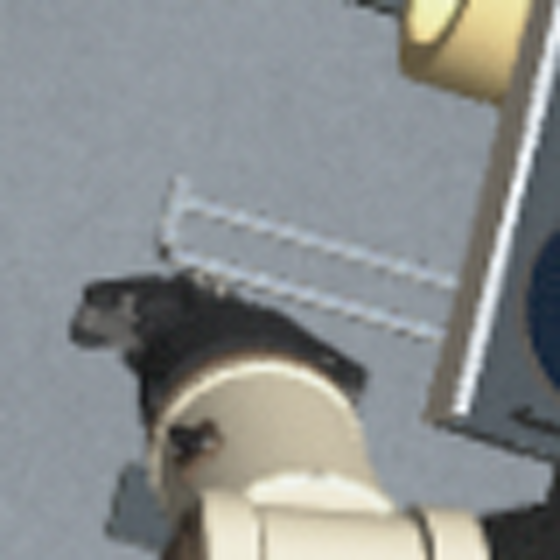

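Call:
send_rows(
  targets=[
    [1,-0.5,0,0.2,0,0,0],
    [1,-0.4,0,0.2,0,0,0],
  ],
)

```text
time: 7.35
eef_pos: [611.5, -182.6, 268.2]
tool_rot: [0.412, 2.615, -0.133]
contact_force: [-16.3, 6.7, 3.5]
finger_gap: 0.1
```

```bash
python3 - <<'E'
from h import *
from cell import imaging
go([601,-180,275],Rtool(35,Q[2]))
s=imaging.snapshot("top"); cv2.imwrite("pics/h_top.png",cv2.resize(s["frame"][130:210,340:420],None,fx=7,fy=7,interpolation=cv2.INTER_CUBIC))
p=onz((364.3,160.3),s,299); d=p[:2]-Q[:2]; print(p,np.hypot(*d),np.pi-(np.arctan2(d[1],d[0])-Q[2]))
E
```

```text
t7.35 pos [ 611.5 -182.6  268.2] F [-16.3   6.7   3.5] gap 0.1 q [0.21 0.19 0.   2.01 0.16 0.44 1.35]
 shift cm [ 0.62 -0.1  -1.11] n 1 each [ 0.62 -0.1  -1.11]
 turn [-0.92 -6.34  0.67] m 1 each [-0.92 -6.34  0.67]
[ 639.11772892 -161.83799355  299.        ] 168.07685361301816 1.5539619820458743
```

View pics/h_top.png

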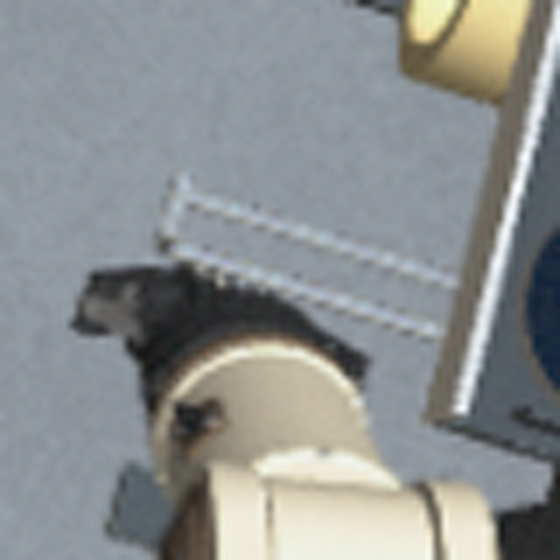

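```bash
python3 - <<'E'
from h import *
go(S2W([(-90,145,275)],Q)[0])
go(S2W([(-110,145,430)],Q)[0])
E
```

```text
t7.40 pos [ 611.6 -182.7  268. ] F [-13.    5.9   0.3] gap -0.3 q [0.21 0.19 0.   2.01 0.16 0.45 1.35]
 shift cm [ 5.59  0.53 -3.87] n 2 each [ 2.79  0.27 -1.93]
t7.40 pos [ 611.6 -182.7  268. ] F [-13.    5.9   0.3] gap -0.3 q [0.21 0.19 0.   2.01 0.16 0.45 1.35]
 shift cm [ -0.08   0.23 -18.43] n 5 each [-0.02  0.05 -3.69]
```

Call:
send_rows(
  targets=[
    [1,0,0,0,0,0,0],
    [1,1.4,0.1,-1.0,0,0,0],
    [1,2.8,0.2,-2,0,0,0],
    [1,0,0,-3.5,0,0,0],
    [0,0,0,-3.5,0,0,0],
    [-1,-1,0,-3.5,0,4,0],
    [-1,-1,0,-3,0,4,0],
  ],
)

```text
time: 8.1
eef_pos: [520.6, -149.1, 410.6]
tool_rot: [0.438, 2.743, -0.108]
contact_force: [1.5, -0.7, -0.5]
finger_gap: 43.3
```

```bash
python3 - <<'E'
from h import *
from cell import imaging,finder
s=imaging.snapshot("top"); cv2.imwrite("pics/i_top.png",s["frame"]); cv2.imwrite("pics/i_topc.png",cv2.resize(s["frame"][130:210,340:420],None,fx=7,fy=7,interpolation=cv2.INTER_CUBIC))
for d in finder.spot_in("hook_tip","top"): print(d)
go([480,60,430],Rtool(0,0))
E
```

```text
{'at': [627.3, -223.1, 270.0], 'score': 0.71}
t8.20 pos [ 524.8 -150.3  415.3] F [ 0.5 -0.1  0.9] gap 57.9 q [ 0.19 -0.07  0.    1.9   0.08  0.93  1.41]
 shift cm [ 9.45 18.51 -5.7 ] n 6 each [ 1.58  3.08 -0.95]
 turn [ -4.47  21.39 -18.  ] m 4 each [-1.12  5.35 -4.5 ]
```

View pics/i_topc.png

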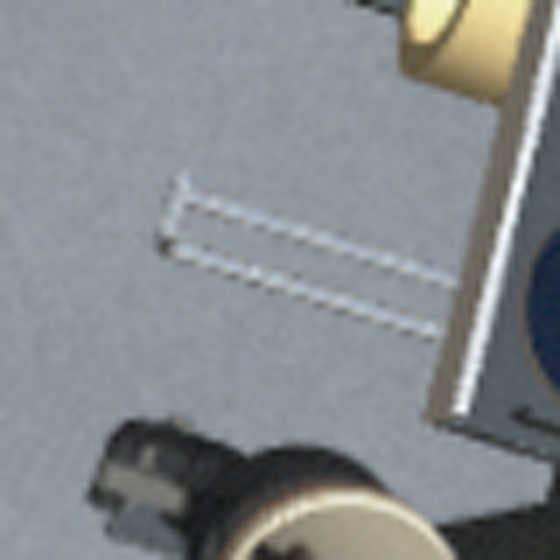

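```bash
python3 - <<'E'
from h import *
go([460,190,400],Rtool(20,0))
E
```

```text
t8.20 pos [ 524.8 -150.3  415.3] F [ 0.5 -0.1  0.9] gap 57.9 q [ 0.19 -0.07  0.    1.9   0.08  0.93  1.41]
 shift cm [16.07 30.26 -5.33] n 9 each [ 1.79  3.36 -0.59]
 turn [ -7.48   1.57 -16.85] m 3 each [-2.49  0.52 -5.62]
```

Call:
send_rows(
  targets=[
    [-1,0.6,3,0.3,0,0,-2],
    [-1,0.6,3,0.3,0,0,-2],
    [-1,0.6,3,0.3,0,0,-2],
    [-1,0.6,3,0.3,0,0,-2],
    [-1,0.6,3,0.3,0,0,-2],
    [-1,0.6,3,0.3,0,0,-2],
    [-1,0.6,3,0.3,0,0,-2],
    [-1,0.6,3,0.3,0,0,-2],
  ],
)

```text
time: 9.0
eef_pos: [554.7, 87.9, 375.8]
tool_rot: [0.064, 2.732, -0.181]
contact_force: [0.7, 0.2, 0.3]
finger_gap: 85.3
```

```bash
python3 - <<'E'
from h import *
go([460,190,400],Rtool(20,0))
E
```

```text
t9.00 pos [554.7  87.9 375.8] F [0.7 0.2 0.3] gap 85.3 q [-0.07  0.02 -0.3   1.92  0.35  0.9   0.98]
 shift cm [ 7.94  9.17 -7.26] n 4 each [ 1.99  2.29 -1.82]
 turn [-7.75  3.13 -1.28] m 2 each [-3.88  1.56 -0.64]
```

Call:
send_rows(
  targets=[
    [-1,2.1,2.5,-1.6,-2.5,1,-0.4],
    [-1,2.1,2.5,-1.6,-2.5,1,-0.4],
    [-1,2.1,2.5,-1.6,-2.5,1,-0.4],
    [-1,2.1,2.5,-1.6,0,0,0],
  ],
)

```text
time: 9.4
eef_pos: [459.2, 199.0, 400.1]
tool_rot: [-0.001, 2.783, 0.011]
contact_force: [-0.2, -0.6, -0.7]
finger_gap: 85.5
```

```bash
python3 - <<'E'
from h import *
from cell import imaging,finder
s=imaging.snapshot("wrist"); cv2.imwrite("pics/j_w.png",cv2.resize(s["frame"],(800,600),interpolation=cv2.INTER_CUBIC))
import pickle; pickle.dump(s,open("j.pkl","wb"))
go([460,190,400],Rtool(20,0))
for t in ("wheel","solid_wheel","rack"): print(t,[(np.round(d["at"]),d["score"]) for d in finder.spot_in(t,"wrist")])
E
```

```text
t9.45 pos [455.6 205.4 402.2] F [-3.2  3.2  0.2] gap 85.8 q [-0.16 -0.12 -0.41  1.96  0.16  0.98  0.94]
 shift cm [-0.33 -1.55  0.34] n 1 each [-0.33 -1.55  0.34]
 turn [0.69 0.7  0.35] m 1 each [0.69 0.7  0.35]
wheel [(array([764., 274., 118.]), 0.96), (array([501., 194., 195.]), 0.82), (array([544., 498.,  85.]), 0.8), (array([387., 325., 129.]), 0.48)]
solid_wheel [(array([533., 306., 122.]), 0.67)]
rack [(array([491., 240.,  26.]), 0.73)]
```

View pics/j_w.png

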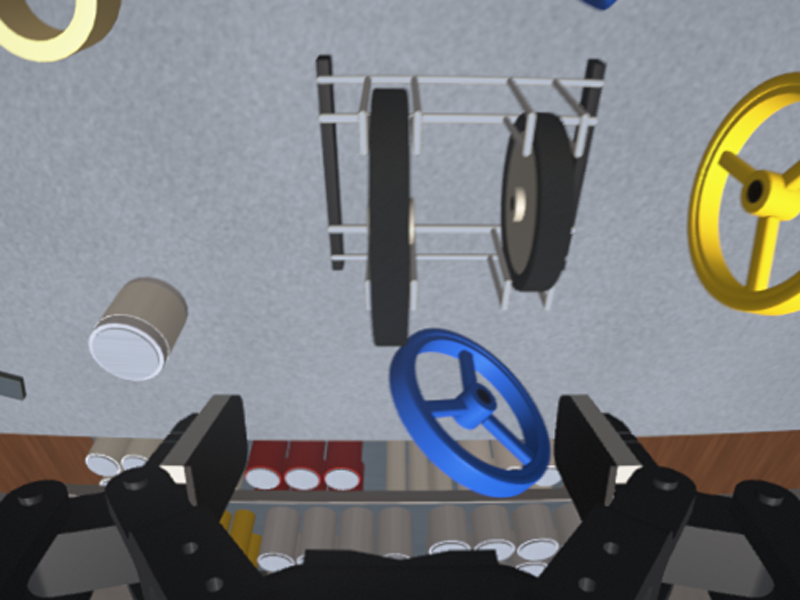

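```bash
python3 - <<'E'
from h import *
import pickle
from cell import imaging
sw=pickle.load(open("j.pkl","rb")); st=imaging.snapshot("top"); ss=imaging.snapshot("scene")
def mask(s,box):
    f=s["frame"]; g=f.max(2); m=np.zeros_like(g); x0,y0,x1,y1=box
    m[y0:y1,x0:x1]=(g[y0:y1,x0:x1]<75)*255
    n,l,stt,c=cv2.connectedComponentsWithStats(m); k=1+np.argmax(stt[1:,4]); 
    return (l==k).astype(np.uint8)
obs=[]
for nm,s,box in(("wrist",sw,(228,50,270,230)),("top",st,(236,160,252,240)),("scene",ss,(0,0,0,0))):
    if nm=="scene": continue
    m=mask(s,box); ys,xs=np.nonzero(m)
    h=cv2.convexHull(np.c_[xs,ys].astype(np.float32))[:,0]; 
    print(nm,len(xs),xs.min(),xs.max(),ys.min(),ys.max()); obs.append((s,h,nm))
a=np.linspace(0,2*np.pi,181)
def hull(q,s):
    c,sn=np.cos(q[3]),np.sin(q[3]); P=[]
    for w in(-13,13):
        lx=100*np.cos(a); P.append(np.c_[q[0]+c*lx-sn*w,q[1]+sn*lx+c*w,q[2]+100*np.sin(a)])
    return cv2.convexHull(proj(np.vstack(P),s).astype(np.float32))
def res(q):
    r=[]
    for s,h,_ in obs:
        H=hull(q,s); r+=[cv2.pointPolygonTest(H,(float(x),float(y)),True)-.5 for x,y in h]
    return np.array(r)
for sub in(None,0,1):
    full=obs
    if sub is not None: obs=[full[sub]]
    r=least_squares(res,[547,193,108,0],loss="soft_l1",diff_step=1e-4,x_scale=[10,10,10,.1]); print(r.x.round(3),np.abs(r.fun).mean().round(2)); obs=full
E
```

```text
wrist 3970 236 262 57 221
top 479 236 251 170 231
[5.50028e+02 1.93513e+02 1.04856e+02 3.00000e-03] 1.14
[5.50583e+02 1.93602e+02 1.04088e+02 5.00000e-03] 0.47
[ 4.45997e+02  1.93026e+02  7.01660e+02 -1.18000e-01] 0.62
```

```bash
python3 - <<'E'
from h import *
go([440,193.5,300],Rtool(38,0))
E
```

```text
t9.70 pos [459.4 198.  399.2] F [ 0.6 -0.3  0.1] gap 85.5 q [-0.15 -0.11 -0.4   1.96  0.17  0.98  0.95]
 shift cm [ 5.29 -0.49  8.61] n 3 each [ 1.76 -0.16  2.87]
 turn [ 3.100e-01 -1.752e+01  1.000e-02] m 3 each [ 0.1  -5.84  0.  ]
```

Call:
send_rows(
  targets=[
    [-1,1.5,-0.5,1.5,0.3,-6,0],
    [-1,1.5,-0.5,1.5,0.3,-6,0.2],
    [-1,1.5,0,1.5,0,-5,0],
  ],
)

```text
time: 10.0
eef_pos: [446.5, 187.4, 342.5]
tool_rot: [0.017, 2.471, 0.004]
contact_force: [0.9, -0.2, 0.0]
finger_gap: 86.1
```

```bash
python3 - <<'E'
from h import *
go([440,193.5,300],Rtool(38,0))
E
```

```text
t10.00 pos [446.5 187.4 342.5] F [ 0.9 -0.2  0. ] gap 86.1 q [-0.08 -0.23 -0.57  2.29  0.53  0.57  0.5 ]
 shift cm [3.16 0.57 2.93] n 2 each [1.58 0.28 1.46]
 turn [-0.07  0.39 -0.76] m 1 each [-0.07  0.39 -0.76]
```

```bash
python3 - <<'E'
from h import *
go([480,193.5,285],Rtool(15,0.003))
E
```

```text
t10.00 pos [446.5 187.4 342.5] F [ 0.9 -0.2  0. ] gap 86.1 q [-0.08 -0.23 -0.57  2.29  0.53  0.57  0.5 ]
 shift cm [0.96 0.6  6.59] n 2 each [0.48 0.3  3.29]
 turn [ 0.   23.39 -0.92] m 3 each [ 0.    7.8  -0.31]
```

Call:
send_rows(
  targets=[
    [-1,0,0.3,0,0,8,-0.3],
    [-1,0,0.3,0,0,8,-0.3],
    [-1,0,0,0,0,7,-0.3],
  ],
)

```text
time: 10.3
eef_pos: [424.0, 176.7, 314.4]
tool_rot: [0.005, 2.898, -0.038]
contact_force: [0.5, -0.2, 0.6]
finger_gap: 85.5
```

```bash
python3 - <<'E'
from h import *
go([480,193.5,285],Rtool(15,0.003))
E
```

```text
t10.30 pos [424.  176.7 314.4] F [ 0.5 -0.2  0.6] gap 85.5 q [-0.16 -0.06 -0.38  2.09  0.16  0.92  0.93]
 shift cm [-4.73  1.79  4.15] n 2 each [-2.36  0.89  2.08]
 turn [-1.55 -1.05 -0.18] m 1 each [-1.55 -1.05 -0.18]
```

Call:
send_rows(
  targets=[
    [-1,-1.6,0.6,1.0,-0.8,-0.5,0],
    [-1,-1.6,0.6,1.0,-0.7,-0.5,0],
    [-1,-1.4,0.6,1.0,0,0,0],
    [-1,0,0,0.0,0,0,0],
  ],
)

```text
time: 10.7
eef_pos: [484.4, 189.3, 294.3]
tool_rot: [0.019, 2.884, 0.002]
contact_force: [-0.8, -0.7, 0.2]
finger_gap: 85.3
```

```bash
python3 - <<'E'
from h import *
go([480,193.5,285],Rtool(15,0.003))
go([506.3,193.5,188.3])
E
```

```text
t10.70 pos [484.4 189.3 294.3] F [-0.8 -0.7  0.2] gap 85.3 q [-0.15  0.07 -0.37  2.01  0.2   0.84  0.92]
 shift cm [0.66 0.41 0.78] n 1 each [0.66 0.41 0.78]
 turn [-0.08 -0.25 -0.94] m 1 each [-0.08 -0.25 -0.94]
t10.70 pos [484.4 189.3 294.3] F [-0.8 -0.7  0.2] gap 85.3 q [-0.15  0.07 -0.37  2.01  0.2   0.84  0.92]
 shift cm [ 0.58  0.42 10.81] n 3 each [0.19 0.14 3.6 ]
```

Down to about 35 mm short of the grasp, then a check from the wrist.

Call:
send_rows(
  targets=[
    [-1,0.3,0.2,2.5,0,0,-0.5],
    [-1,0.2,0.2,2.5,0,0,-0.4],
    [-1,0.1,0,2.3,0,0,0],
    [-1,0,0,0,0,0,0],
  ],
)

```text
time: 11.1
eef_pos: [499.6, 189.3, 220.1]
tool_rot: [0.006, 2.883, -0.003]
contact_force: [-1.0, -0.5, -0.2]
finger_gap: 85.1
```

```bash
python3 - <<'E'
from h import *
from cell import imaging,finder
s=imaging.snapshot("wrist"); cv2.imwrite("pics/k_w.png",cv2.resize(s["frame"],(800,600),interpolation=cv2.INTER_CUBIC))
go([506.3,193.5,188.3],Rtool(15,0.003))
E
```

```text
t11.15 pos [500.3 189.9 221.7] F [0.5 0.3 0.1] gap 85.4 q [-0.17  0.19 -0.35  2.07  0.31  0.69  0.84]
 shift cm [0.28 0.36 3.39] n 1 each [0.28 0.36 3.39]
 turn [-0.13 -0.09 -0.4 ] m 1 each [-0.13 -0.09 -0.4 ]
```

View pics/k_w.png

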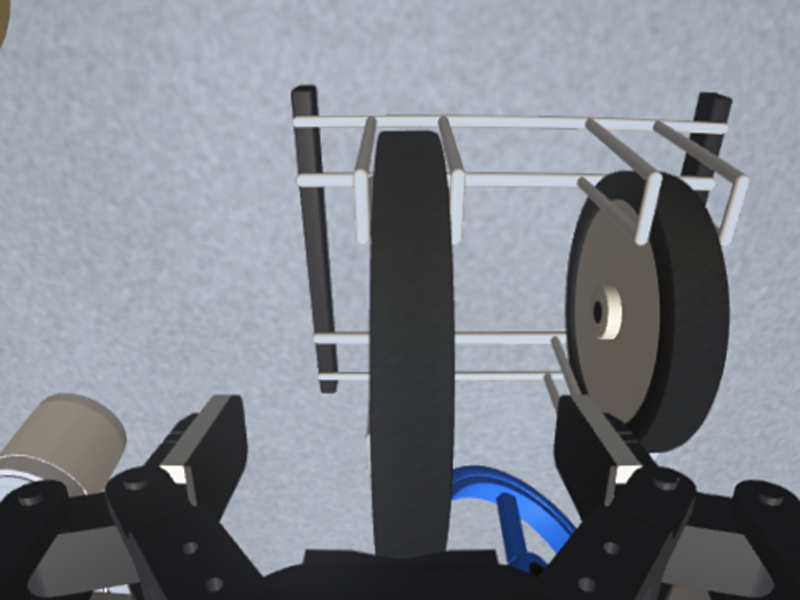

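Call:
send_rows(
  targets=[
    [-1,0.1,0.2,1.5,0,0,-0.4],
    [-1,0.1,0.1,1.4,0,0,0],
    [-1,0.1,0.1,0.4,0,0,0],
    [-1,0,0,0,0,0,0],
  ],
)

```text
time: 11.55
eef_pos: [508.0, 194.2, 190.0]
tool_rot: [-0.003, 2.876, -0.001]
contact_force: [0.1, 0.5, 0.2]
finger_gap: 85.2
```

```bash
python3 - <<'E'
from h import *
go([506.3,193.5,188.3],Rtool(15,0.003))
E
```

```text
t11.55 pos [508.  194.2 190. ] F [0.1 0.5 0.2] gap 85.2 q [-0.2   0.25 -0.33  2.08  0.37  0.62  0.78]
 shift cm [ 0.21 -0.07  0.12] n 1 each [ 0.21 -0.07  0.12]
 turn [-0.06  0.2  -0.06] m 1 each [-0.06  0.2  -0.06]
```

Good. Close the jaws.

Call:
send_rows(
  targets=[
    [0.3,0,0,0.1,0,0,0],
    [1,0,0,0,0,0,0],
    [1,0,0,0,0,0,0],
    [1,0,0,0,0,0,0],
    [1,0,0,0,0,0,0],
    [1,0,0,0,0,0,0],
    [1,0,0,0,0,0,0],
    [1,0,0,0,0,0,0],
  ],
)

```text
time: 12.35
eef_pos: [508.8, 194.7, 190.4]
tool_rot: [-0.003, 2.874, 0.001]
contact_force: [0.3, 0.4, -1.1]
finger_gap: 25.2
```

```bash
python3 - <<'E'
from h import *
go([508,193.5,220])
E
```

```text
t12.35 pos [508.8 194.7 190.4] F [ 0.3  0.4 -1.1] gap 25.2 q [-0.2   0.25 -0.33  2.08  0.37  0.62  0.78]
 shift cm [-0.71 -0.12 -2.87] n 1 each [-0.71 -0.12 -2.87]
```

Call:
send_rows(
  targets=[
    [1,-0.26,0,-0.97,0,0,0],
    [1,-0.39,0,-1.45,0,0,0],
    [1,-0.39,0,-1.45,0,0,0],
    [1,-0.39,0,-1.45,0,0,0],
  ],
)

```text
time: 12.75
eef_pos: [503.6, 192.6, 243.1]
tool_rot: [-0.004, 2.887, -0.007]
contact_force: [0.7, -0.1, -4.4]
finger_gap: 25.1
```

```bash
python3 - <<'E'
from h import *
from cell import imaging
go([508.8,194.7,340],Rtool(15,0.003))
s=imaging.snapshot("scene"); cv2.imwrite("pics/l_s.png",cv2.resize(s["frame"][120:270,150:330],None,fx=4,fy=4,interpolation=cv2.INTER_CUBIC))
E
```

```text
t12.75 pos [503.6 192.6 243.1] F [ 0.7 -0.1 -4.4] gap 25.1 q [-0.16  0.18 -0.36  2.03  0.28  0.75  0.87]
 shift cm [-2.94  0.16 -9.25] n 3 each [-0.98  0.05 -3.08]
 turn [-0.29 -0.44  0.02] m 1 each [-0.29 -0.44  0.02]
```

View pics/l_s.png

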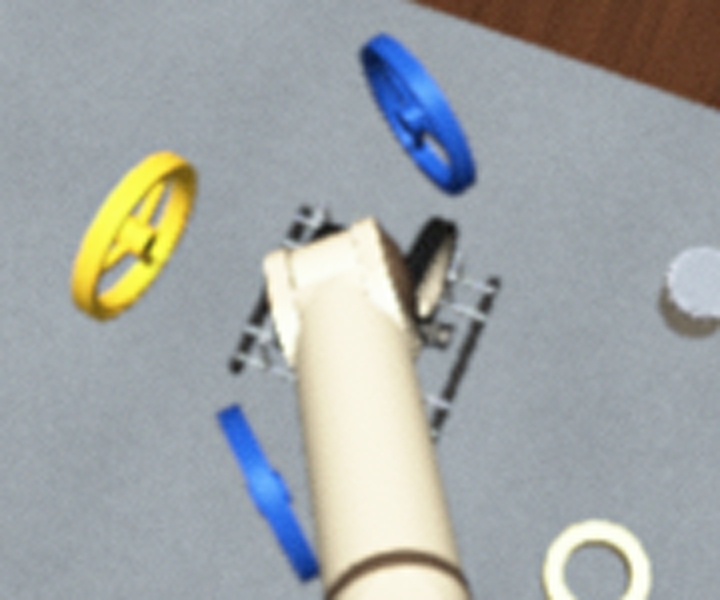

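Call:
send_rows(
  targets=[
    [1,-0.5,0,-1.5,0,0,0],
    [1,-0.5,0,-1.5,0,0,0],
    [1,-0.5,0,-1.5,0,0,0],
    [1,-0.5,0,-1.5,0,0,0],
    [1,-0.5,0,-1.5,0,0,0],
    [1,-0.6,0,-2,0,0,0],
    [1,-0.6,0,-2,0,0,0],
  ],
)

```text
time: 13.5
eef_pos: [505.5, 191.3, 364.3]
tool_rot: [-0.005, 2.9, -0.013]
contact_force: [1.0, -0.1, -4.2]
finger_gap: 25.2
```

```bash
python3 - <<'E'
from h import *
from cell import imaging
go([508.8,194.7,340],Rtool(15,0.003))
for n in ("top","wrist"):
  s=imaging.snapshot(n); cv2.imwrite(f"pics/m_{n}.png",s["frame"])
E
```

```text
t13.50 pos [505.5 191.3 364.3] F [ 1.  -0.1 -4.2] gap 25.2 q [-0.13  0.06 -0.37  1.86  0.17  1.02  1.  ]
 shift cm [0.26 0.36 2.44] n 1 each [0.26 0.36 2.44]
 turn [-0.52 -1.15  0.11] m 1 each [-0.52 -1.15  0.11]
```

View pics/m_wrist.png

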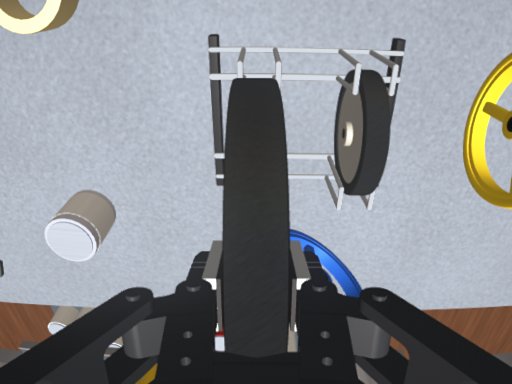

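View pics/m_top.png

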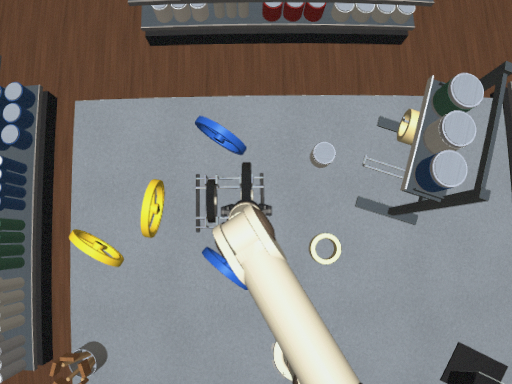

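```bash
cat >> h.py <<'E'
def wheelhull(hub,ax,s):
    ax=ax/np.linalg.norm(ax); u=np.cross(ax,[0,0,1.]);u/=np.linalg.norm(u); v=np.cross(u,ax); a=np.linspace(0,2*np.pi,181)[:,None]
    P=np.vstack([hub+w*ax+100*np.cos(a)*u+100*np.sin(a)*v for w in(-13,13)])
    return cv2.convexHull(proj(P,s).astype(np.float32))[:,0]
HT=None
def hubtool(psi,o0=np.array([508.8,194.7,190.4]),hub0=np.array([549,194.3,107.]),th=15):
    d=Rtool(th,0).inv().apply(hub0-o0); return Rn.from_rotvec([0,np.radians(psi),0]).apply(d)
E
python3 - <<'E'
from h import *
from cell import observe,imaging
s=imaging.snapshot("wrist");o=observe();Rc=Rn.from_rotvec(o["tool_rot"])
print(o["eef_pos"])
f=s["frame"]; g=f.max(2)<70
ys=np.nonzero(g[:200,256])[0]; print("dark rows at col256",ys.min()); r=np.nonzero(g[150,215:300])[0]+215; print("cols row150",r.min(),r.max())
for psi in(-15,-10,-5,0,5,10,15):
    hub=o["eef_pos"]+Rc.apply(hubtool(psi)); H=wheelhull(hub,Rc.apply([0,1,0]),s); print(psi,hub.round(0),H.min(0).round(1),H.max(0).round(1))
E
```

```text
[506.64365465 191.82360236 365.0996626 ]
dark rows at col256 78
cols row150 221 285
-15 [566. 191. 294.] [220.7 115. ] [289.2 440.7]
-10 [559. 191. 289.] [220.9 102.2] [289.1 426.1]
-5 [553. 191. 285.] [220.8  89. ] [289.1 412.2]
0 [545. 191. 281.] [220.6  75.3] [289.3 399. ]
5 [538. 191. 278.] [220.3  61. ] [289.7 386.5]
10 [530. 191. 276.] [219.7  46.1] [290.3 374.7]
15 [522. 191. 274.] [219.   30.6] [291.  363.6]
```

```bash
cat >> h.py <<'E'
def tcp_for(hub_stand,th=31,psi=-1,yaw=None):
    R=Rtool(th,Q[2] if yaw is None else yaw); h=S2W([hub_stand],Q)[0]
    return h-R.apply(hubtool(psi)),R
def hubnow(psi=-1):
    from cell import observe
    o=observe();h=o["eef_pos"]+Rn.from_rotvec(o["tool_rot"]).apply(hubtool(psi)); d=h[:2]-np.array(Q[:2]);c,s=np.cos(Q[2]),np.sin(Q[2])
    print("hub world",h.round(1),"stand",np.array([c*d[0]+s*d[1],-s*d[0]+c*d[1],h[2]]).round(1))
E
python3 - <<'E'
from h import *
for p in [(0,225,260),(0,215,235),(0,133,235),(0,133,192)]: print(p,tcp_for(p)[0].round(1))
t,R=tcp_for((0,225,260)); go(t,R); go([540,20,360],R)
E
```

```text
(0, 225, 260) [600.1 -88.6 328. ]
(0, 215, 235) [597.  -98.1 303. ]
(0, 133, 235) [ 571.3 -175.9  303. ]
(0, 133, 192) [ 571.3 -175.9  260. ]
t13.65 pos [506.6 191.8 365.1] F [-0.4 -0.3 -4.6] gap 25.4 q [-0.13  0.06 -0.37  1.86  0.17  1.02  1.  ]
 shift cm [ -8.05 -28.03   6.07] n 8 each [-1.01 -3.5   0.76]
 turn [  6.66 -16.71  17.24] m 4 each [ 1.67 -4.18  4.31]
t13.65 pos [506.6 191.8 365.1] F [-0.4 -0.3 -4.6] gap 25.4 q [-0.13  0.06 -0.37  1.86  0.17  1.02  1.  ]
 shift cm [ -3.04 -17.19   1.43] n 5 each [-0.61 -3.44  0.29]
 turn [  6.66 -16.71  17.24] m 4 each [ 1.67 -4.18  4.31]
```

Call:
send_rows(
  targets=[
    [1,-0.5,-1.5,0.0,0.6,-1,2],
    [1,-0.6,-3,0.1,1,-2,2.5],
    [1,-0.6,-3,0.1,1,-2,2.5],
    [1,-0.6,-3,0.1,1,-2,2.5],
    [1,-0.6,-3,0.1,1,-2,2.5],
    [1,-0.6,-2,0.1,1,-2,2.5],
  ],
)

```text
time: 14.25
eef_pos: [518.7, 24.7, 362.4]
tool_rot: [0.378, 2.685, -0.115]
contact_force: [0.5, -0.9, -4.9]
finger_gap: 25.4
```

```bash
python3 - <<'E'
from h import *
t,R=tcp_for((0,225,265)); go(t,R); hubnow()
E
```

```text
t14.25 pos [518.7  24.7 362.4] F [ 0.5 -0.9 -4.9] gap 25.4 q [ 0.01 -0.08 -0.24  2.05  0.29  0.82  0.89]
 shift cm [-8.65 -8.52  7.47] n 4 each [-2.16 -2.13  1.87]
 turn [-0.21 -6.04  2.36] m 1 each [-0.21 -6.04  2.36]
hub world [571.2   7.2 288.1] stand [-120.4  307.3  288.1]
```

Call:
send_rows(
  targets=[
    [1,-1.7,-1.2,0.7,0,-2,0.6],
    [1,-1.8,-1.3,1.2,0,-2,0.6],
    [1,-1.8,-1.4,1.4,0,-2,0.6],
    [1,-1.6,-1.4,1.2,0,0,0.6],
    [1,0,0,0,0,0,0],
  ],
)

```text
time: 14.75
eef_pos: [573.8, -64.5, 344.7]
tool_rot: [0.44, 2.579, -0.133]
contact_force: [-0.5, -0.4, -3.6]
finger_gap: 25.1
```

```bash
python3 - <<'E'
from h import *
from cell import imaging
t,R=tcp_for((0,215,240)); go(t,R); hubnow()
for n in ("top","wrist","scene"):
  s=imaging.snapshot(n); cv2.imwrite(f"pics/n_{n}.png",s["frame"])
E
```

```text
t14.75 pos [573.8 -64.5 344.7] F [-0.5 -0.4 -3.6] gap 25.1 q [ 0.09 -0.01 -0.15  2.06  0.35  0.63  0.94]
 shift cm [-0.98 -2.36  4.86] n 2 each [-0.49 -1.18  2.43]
 turn [-1.11 -0.53 -0.77] m 1 each [-1.11 -0.53 -0.77]
hub world [632.1 -86.3 276.1] stand [-33.2 237.6 276.1]
```

View pics/n_wrist.png

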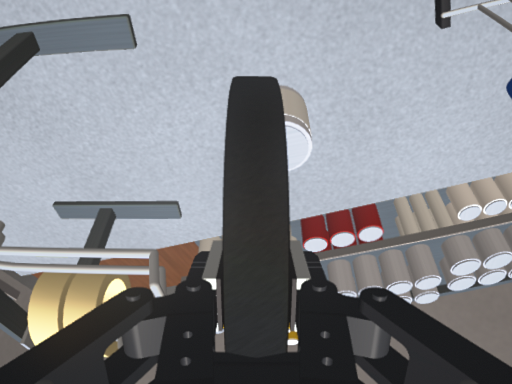

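View pics/n_top.png

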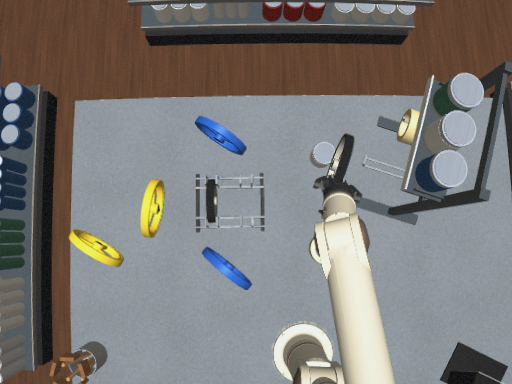

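View pics/n_scene.png

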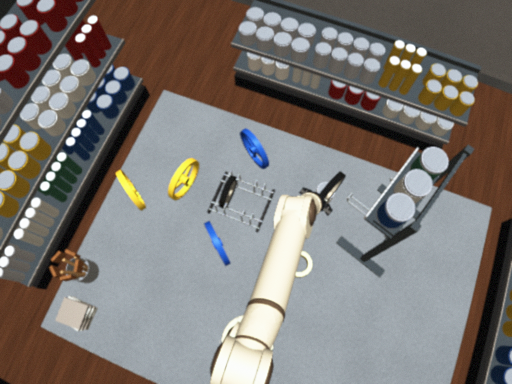

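Call:
send_rows(
  targets=[
    [1,-0.4,-1.0,1.6,-0.6,-0.3,-0.4],
    [1,-0.4,-0.7,1.7,-0.5,-0.3,-0.4],
    [1,-0.3,-0.5,1.5,0,0,0],
    [1,0,0,0,0,0,0],
  ],
)

```text
time: 15.3
eef_pos: [598.0, -88.8, 308.0]
tool_rot: [0.398, 2.573, -0.109]
contact_force: [-1.2, -0.6, -4.7]
finger_gap: 25.2
```

```bash
python3 - <<'E'
from h import *
from cell import imaging
hubnow()
t,R=tcp_for((0,205,236)); go(t,R); 
s=imaging.snapshot("wrist"); cv2.imwrite(f"pics/o_w.png",cv2.resize(s["frame"],(800,600),interpolation=cv2.INTER_CUBIC))
t=imaging.snapshot("top"); cv2.imwrite(f"pics/o_t.png",cv2.resize(t["frame"][110:230,310:430],None,fx=5,fy=5,interpolation=cv2.INTER_CUBIC))
for p in [(15.5,166,299),(-15.5,166,299),(12,160,273),(-12,160,273),(12,90,273),(-12,90,273)]: print(p,(proj(S2W([p],Q),s)[0]*1.5625).round(0),((proj(S2W([p],Q),t)[0]-[310,110])*5).round(0))
E
```

```text
hub world [ 657.9 -108.1  240. ] stand [ -1.9 225.  240. ]
t15.30 pos [598.  -88.8 308. ] F [-1.2 -0.6 -4.7] gap 25.2 q [ 0.13  0.08 -0.11  2.07  0.33  0.5   1.04]
 shift cm [ 0.06 -1.92  0.42] n 1 each [ 0.06 -1.92  0.42]
 turn [0.4  0.05 0.57] m 1 each [0.4  0.05 0.57]
(15.5, 166, 299) [246. 521.] [283. 224.]
(-15.5, 166, 299) [227. 487.] [269. 273.]
(12, 160, 273) [241. 455.] [278. 241.]
(-12, 160, 273) [227. 425.] [268. 278.]
(12, 90, 273) [ 80. 449.] [386. 275.]
(-12, 90, 273) [ 53. 420.] [376. 312.]
```

View pics/o_w.png

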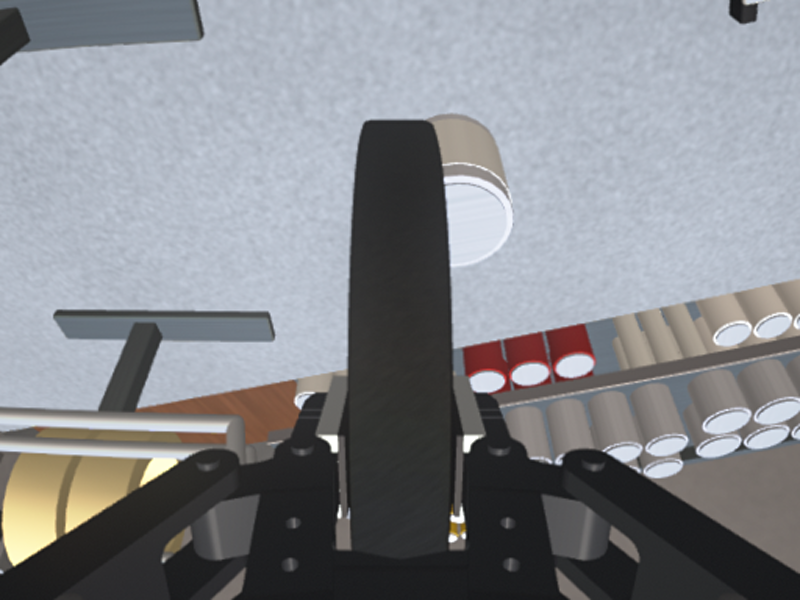

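View pics/o_t.png

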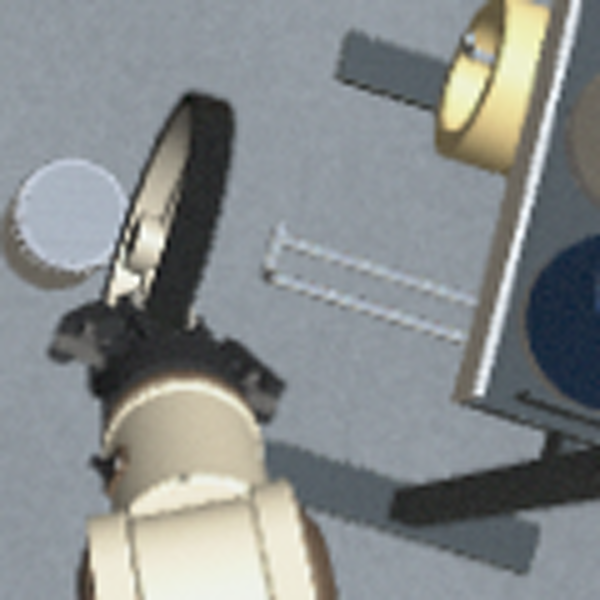

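```bash
python3 - <<'E'
from h import *
t,R=tcp_for((-1,190,229)); go(t,R); 
E
```

```text
t15.40 pos [598.5 -87.5 309.7] F [ 0.2 -0.8 -4.2] gap 25.3 q [ 0.13  0.07 -0.11  2.06  0.33  0.5   1.04]
 shift cm [ 0.62 -3.56  1.1 ] n 1 each [ 0.62 -3.56  1.1 ]
 turn [0.5  0.18 0.63] m 1 each [0.5  0.18 0.63]
```

Call:
send_rows(
  targets=[
    [1,0.2,-1.2,0.6,0.2,0,0.3],
    [1,0.2,-1.2,0.5,0.2,0,0.3],
    [1,0,0,0,0,0,0],
  ],
)

```text
time: 15.7
eef_pos: [593.3, -111.1, 298.8]
tool_rot: [0.41, 2.567, -0.113]
contact_force: [-0.5, 0.0, -5.0]
finger_gap: 25.3
```

```bash
python3 - <<'E'
from h import *
hubnow()
t,R=tcp_for((-1,133,230)); go(t,R,step=1.5); 
E
```

```text
hub world [ 653.3 -131.   231.1] stand [  0.9 201.8 231.1]
t15.70 pos [ 593.3 -111.1  298.8] F [-0.5  0.  -5. ] gap 25.3 q [ 0.16  0.08 -0.1   2.08  0.3   0.46  1.08]
 shift cm [ 0.19 -6.85 -0.03] n 5 each [ 0.04 -1.37 -0.01]
 turn [0.15 0.28 0.1 ] m 1 each [0.15 0.28 0.1 ]
```

Call:
send_rows(
  targets=[
    [1,0,-0.9,0,0,0,0],
    [1,0,-0.9,0,0,0,0],
    [1,0,-0.9,0,0,0,0],
    [1,0,0,0,0,0,0],
  ],
)

```text
time: 16.1
eef_pos: [584.0, -138.4, 299.4]
tool_rot: [0.411, 2.566, -0.113]
contact_force: [0.1, 0.4, -4.0]
finger_gap: 25.2
```

```bash
python3 - <<'E'
from h import *
from cell import imaging
hubnow()
t,R=tcp_for((-1,133,230)); go(t,R,step=1.5); 
t=imaging.snapshot("top"); cv2.imwrite(f"pics/p_t.png",cv2.resize(t["frame"][110:230,310:430],None,fx=5,fy=5,interpolation=cv2.INTER_CUBIC))
E
```

```text
hub world [ 644.  -158.4  231.8] stand [  0.8 172.8 231.8]
t16.10 pos [ 584.  -138.4  299.4] F [ 0.1  0.4 -4. ] gap 25.2 q [ 0.21  0.07 -0.08  2.09  0.23  0.45  1.2 ]
 shift cm [ 0.19 -3.96  0.04] n 3 each [ 0.06 -1.32  0.01]
 turn [0.12 0.34 0.03] m 1 each [0.12 0.34 0.03]
```

View pics/p_t.png

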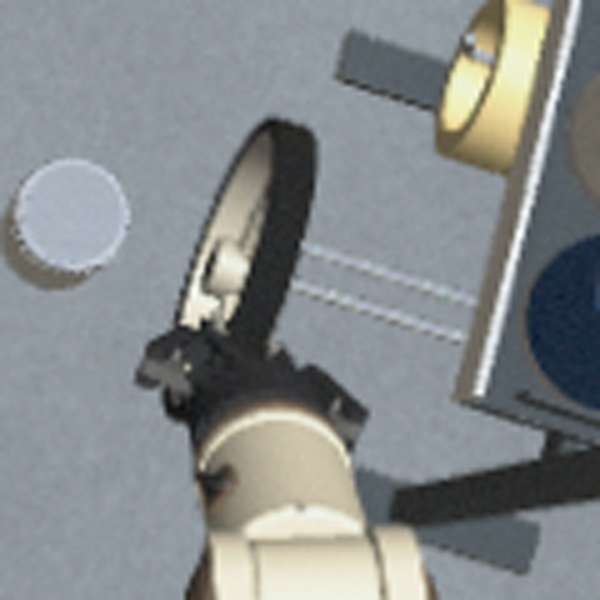

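Call:
send_rows(
  targets=[
    [1,0.1,-0.9,0,0,0.1,0],
    [1,0.1,-0.9,0,0,0.1,0],
    [1,0,-0.9,0,0,0,0],
    [1,0,-0.8,0,0,0,0],
    [1,0,0,0,0,0,0],
  ],
)

```text
time: 16.65
eef_pos: [573.1, -167.5, 299.4]
tool_rot: [0.405, 2.568, -0.11]
contact_force: [0.0, -0.3, -3.6]
finger_gap: 25.6
```

```bash
python3 - <<'E'
from h import *
from cell import imaging
hubnow()
t,R=tcp_for((-1,133,195)); go(t,R,step=1); 
t=imaging.snapshot("top"); cv2.imwrite(f"pics/q_t.png",cv2.resize(t["frame"][110:230,310:430],None,fx=5,fy=5,interpolation=cv2.INTER_CUBIC))
t=imaging.snapshot("wrist"); cv2.imwrite(f"pics/q_w.png",t["frame"])
E
```

```text
hub world [ 633.1 -187.   231.7] stand [ -0.7 142.2 231.7]
t16.65 pos [ 573.1 -167.5  299.4] F [ 0.  -0.3 -3.6] gap 25.6 q [ 0.28  0.06 -0.07  2.1   0.13  0.44  1.37]
 shift cm [ 1.9  -0.87  3.11] n 4 each [ 0.47 -0.22  0.78]
 turn [0.34 0.26 0.27] m 1 each [0.34 0.26 0.27]
```

View pics/q_t.png

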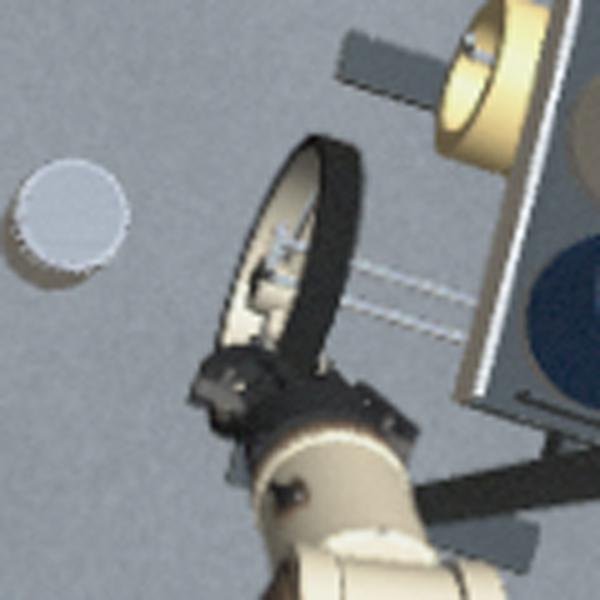

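View pics/q_w.png

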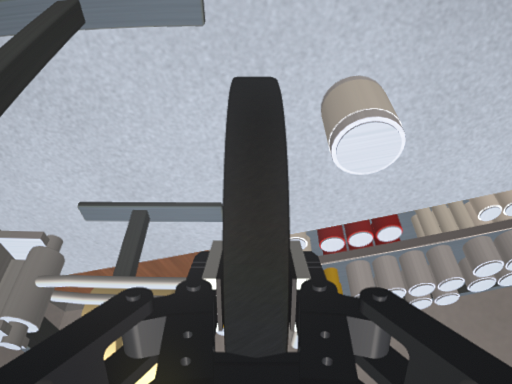

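Call:
send_rows(
  targets=[
    [1,0,-1.0,0,0.1,0.1,0.1],
    [1,0.3,-0.2,0.5,0.1,0.1,0.1],
    [1,0.45,0,0.75,0,0,0],
    [1,0.45,0,0.75,0,0,0],
    [1,0.3,0,0.5,0,0,0],
    [1,0,0,0,0,0,0],
  ],
)

```text
time: 17.35
eef_pos: [571.1, -172.7, 267.1]
tool_rot: [0.402, 2.573, -0.108]
contact_force: [-0.0, -0.2, -4.6]
finger_gap: 25.2
```

```bash
python3 - <<'E'
from h import *
hubnow()
t,R=tcp_for((-1,131,192)); go(t,R,step=1); 
E
```

```text
hub world [ 630.9 -192.   199.1] stand [ -1.2 136.8 199.1]
t17.35 pos [ 571.1 -172.7  267.1] F [-0.  -0.2 -4.6] gap 25.2 q [ 0.28  0.11 -0.06  2.13  0.14  0.36  1.37]
 shift cm [ 0.35 -0.5   0.61] n 1 each [ 0.35 -0.5   0.61]
 turn [0.43 0.   0.42] m 1 each [0.43 0.   0.42]
```

Call:
send_rows(
  targets=[
    [1,0.1,-0.5,0.2,0.2,0,0.2],
    [1,0.15,-0.2,0.25,0.2,0,0.2],
    [1,0,0,0,0,0,0],
  ],
)

```text
time: 17.65
eef_pos: [570.2, -179.5, 262.2]
tool_rot: [0.412, 2.57, -0.114]
contact_force: [0.8, -0.1, -3.8]
finger_gap: 25.1
```

```bash
python3 - <<'E'
from h import *
hubnow()
t,R=tcp_for((-1,131,192)); go(t,R,step=1); 
E
```

```text
hub world [ 629.9 -199.5  194.3] stand [  0.2 129.4 194.3]
t17.65 pos [ 570.2 -179.5  262.2] F [ 0.8 -0.1 -3.8] gap 25.1 q [ 0.28  0.12 -0.05  2.14  0.14  0.35  1.37]
 shift cm [0.2  0.17 0.13] n 1 each [0.2  0.17 0.13]
 turn [0.05 0.13 0.04] m 1 each [0.05 0.13 0.04]
```

Call:
send_rows(
  targets=[
    [1,0.1,0,0.17,0,0,0],
    [1,0.1,0,0.17,0,0,0],
    [1,0,0,0,0,0,0],
  ],
)

```text
time: 17.95
eef_pos: [572.3, -180.3, 261.0]
tool_rot: [0.412, 2.563, -0.115]
contact_force: [-0.0, 0.4, -3.2]
finger_gap: 25.5
```

```bash
python3 - <<'E'
from h import *
hubnow()
t,R=tcp_for((-1,131,190)); go(t,R,step=1); 
E
```

```text
hub world [ 632.4 -200.5  193.5] stand [  2.9 129.3 193.5]
t17.95 pos [ 572.3 -180.3  261. ] F [-0.   0.4 -3.2] gap 25.5 q [ 0.28  0.12 -0.05  2.14  0.15  0.33  1.36]
 shift cm [0.44 0.18 0.08] n 1 each [0.44 0.18 0.08]
 turn [0.06 0.49 0.  ] m 1 each [0.06 0.49 0.  ]
```

Call:
send_rows(
  targets=[
    [1,0.45,0,0.2,0,0.3,0],
    [1,0.15,0,0.25,0,0,0],
    [1,0,0,0,0,0,0],
  ],
)

```text
time: 18.25
eef_pos: [574.2, -180.8, 259.5]
tool_rot: [0.411, 2.555, -0.115]
contact_force: [-0.6, -0.4, 0.2]
finger_gap: 25.1
```

```bash
python3 - <<'E'
from h import *
from cell import imaging
hubnow()
t,R=tcp_for((-1,131,190)); go(t,R,step=1); 
t=imaging.snapshot("wrist"); cv2.imwrite(f"pics/r_w.png",t["frame"])
t=imaging.snapshot("top"); cv2.imwrite(f"pics/r_t.png",cv2.resize(t["frame"][110:230,310:430],None,fx=5,fy=5,interpolation=cv2.INTER_CUBIC))
E
```

```text
hub world [ 634.9 -201.1  192.6] stand [  5.5 129.4 192.6]
t18.25 pos [ 574.2 -180.8  259.5] F [-0.6 -0.4  0.2] gap 25.1 q [ 0.28  0.12 -0.05  2.14  0.15  0.32  1.36]
 shift cm [ 0.53  0.17 -0.15] n 1 each [ 0.53  0.17 -0.15]
 turn [ 0.11  0.96 -0.04] m 1 each [ 0.11  0.96 -0.04]
```

View pics/r_t.png

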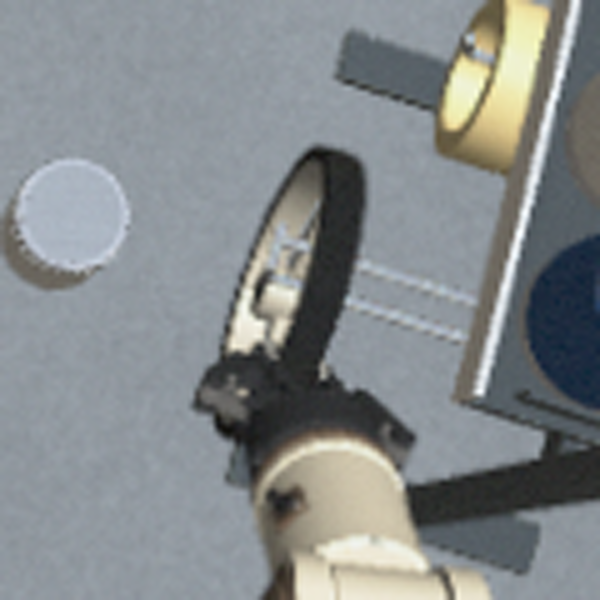

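View pics/r_w.png

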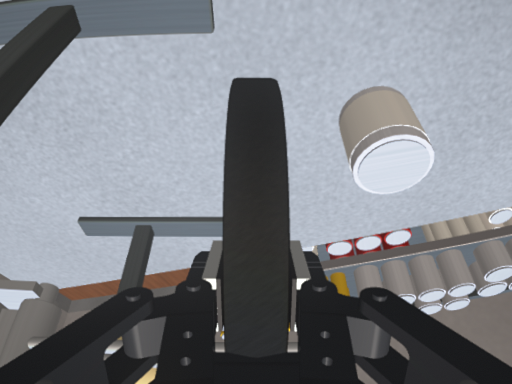

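Call:
send_rows(
  targets=[
    [0.4,0,0,0,0,0,0],
    [0.2,0,0,0,0,0,0],
    [0,0,0,0,0,0,0],
    [-0.4,0,0,0,0,0,0],
    [-0.8,0,0,0,0,0,0],
    [-1,0,0,0,0,0,0],
    [-1,0,0,0,0,0,0],
  ],
)

```text
time: 19.05
eef_pos: [572.9, -180.3, 257.7]
tool_rot: [0.411, 2.559, -0.115]
contact_force: [-0.6, -0.2, -0.4]
finger_gap: 85.6
```

```bash
python3 - <<'E'
from h import *
from cell import imaging
go([570,-180,260]); 
t=imaging.snapshot("wrist"); cv2.imwrite(f"pics/s_w.png",t["frame"])
t=imaging.snapshot("top"); cv2.imwrite(f"pics/s_t.png",cv2.resize(t["frame"][110:230,310:430],None,fx=5,fy=5,interpolation=cv2.INTER_CUBIC))
E
```

```text
t19.05 pos [ 572.9 -180.3  257.7] F [-0.6 -0.2 -0.4] gap 85.6 q [ 0.28  0.13 -0.05  2.15  0.15  0.32  1.36]
 shift cm [ 0.12 -0.06 -0.35] n 1 each [ 0.12 -0.06 -0.35]
```

View pics/s_t.png

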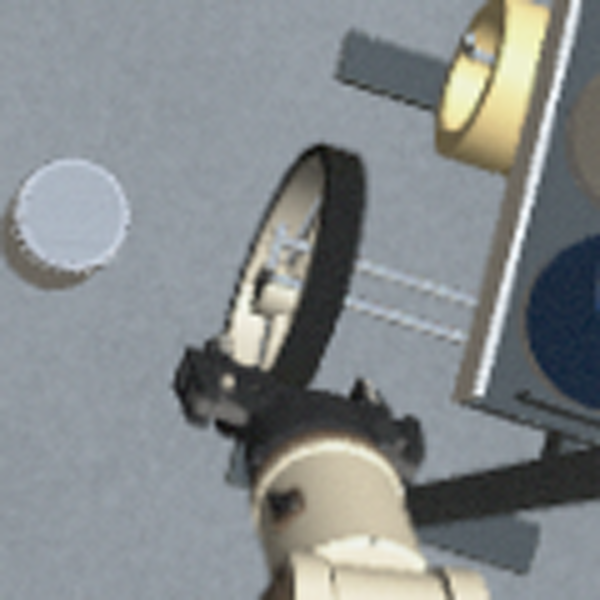

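View pics/s_w.png

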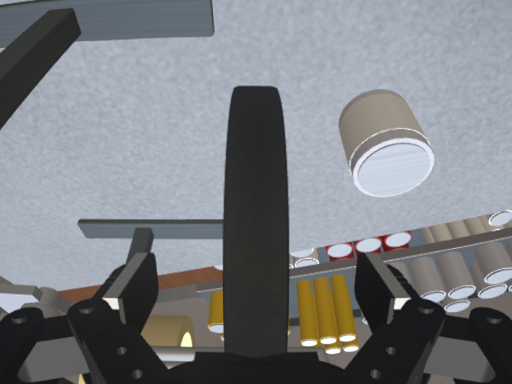

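Released and hanging, with the fingers well clear on both sides. Next I retreat along the tool axis.

Call:
send_rows(
  targets=[
    [-1,0,0,-1.5,0,0,0],
    [-1,0,0,-2.5,0,0,0],
    [-1,0,0,-3,0,0,0],
    [-1,0,0,-3,0,0,0],
    [-1,0.5,0.5,-3,0,0,0],
    [-1,1,1,-2.5,0,0,0],
    [-1,1,2,-1,0,2,0],
    [-1,1,3,-0.5,0,2,0],
    [-1,1,3,0,0,2,0],
  ],
)

```text
time: 20.05
eef_pos: [476.2, -50.5, 386.2]
tool_rot: [0.441, 2.661, -0.097]
contact_force: [1.5, -0.8, -0.1]
finger_gap: 85.1
```

```bash
python3 - <<'E'
from h import *
from cell import imaging,finder
go([450,0,400]); 
t=imaging.snapshot("top"); cv2.imwrite(f"pics/t_t.png",cv2.resize(t["frame"],(800,600)))
o=imaging.snapshot("scene"); cv2.imwrite(f"pics/t_s.png",cv2.resize(o["frame"][100:250,300:500],None,fx=4,fy=4,interpolation=cv2.INTER_CUBIC))
w=imaging.snapshot("wrist"); cv2.imwrite(f"pics/t_w.png",cv2.resize(w["frame"],(800,600)))
for n in("top","scene"):
  for k in("wheel","tin","tape","solid_wheel"): print(n,k,[(np.round(d["at"]),round(d["score"],2)) for d in finder.spot_in(k,n)])
E
```

```text
t20.05 pos [476.2 -50.5 386.2] F [ 1.5 -0.8 -0.1] gap 85.1 q [ 0.25 -0.22 -0.26  2.11  0.12  0.82  1.16]
 shift cm [ 3.11  3.94 -3.02] n 2 each [ 1.55  1.97 -1.51]
top wheel [(array([ 624., -194.,  231.]), 0.88), (array([392., 703., 131.]), 0.83), (array([525., 509., 129.]), 0.67), (array([766., 272., 146.]), 0.67), (array([321., 261., 175.]), 0.6)]
top tin [(array([704., -79.,  87.]), 0.9), (array([ 627., -197.,  231.]), 0.23)]
top tape [(array([382., -48.,  50.]), 0.64)]
top solid_wheel [(array([541., 309., 134.]), 0.72)]
scene wheel [(array([522., 506., 124.]), 0.97), (array([310., 246., 186.]), 0.77), (array([ 601., -194.,  275.]), 0.75), (array([764., 274., 126.]), 0.68), (array([385., 690., 169.]), 0.61)]
scene tin [(array([698., -83.,  84.]), 0.54), (array([ 625., -329.,  529.]), 0.47)]
scene tape [(array([ 375., -108.,   51.]), 0.68)]
scene solid_wheel [(array([539., 302., 125.]), 0.62)]
```

View pics/t_t.png

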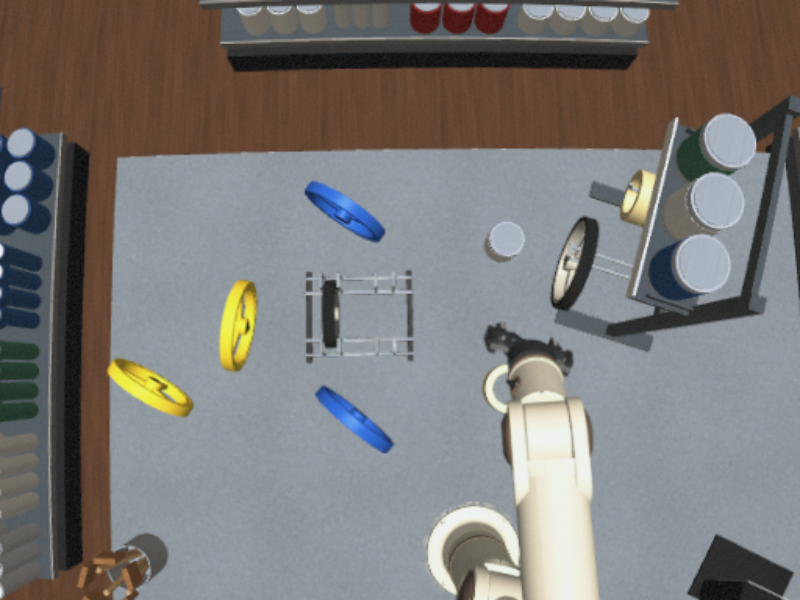

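View pics/t_w.png

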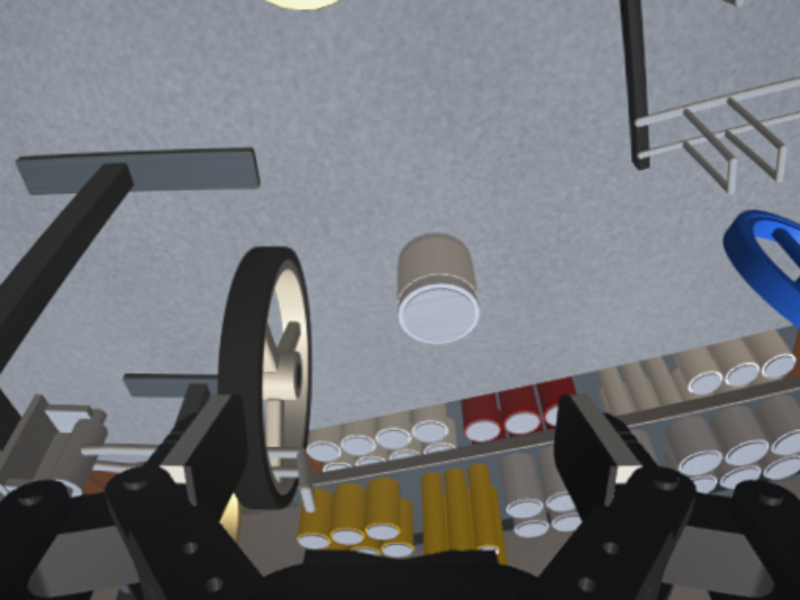

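View pics/t_s.png

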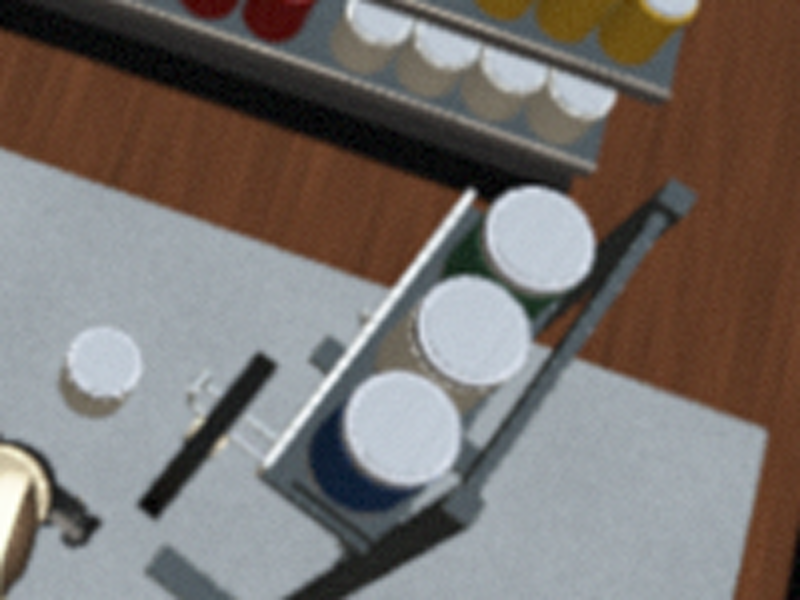

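Call:
send_rows(
  targets=[
    [-1,1.2,2,-2,0,0,0],
    [-1,1.2,2,-2,0,0,0],
    [-1,0,0,0,0,0,0],
    [-1,0,0,0,0,0,0],
    [-1,0,0,0,0,0,0],
    [-1,0,0,0,0,0,0],
  ],
)

```text
time: 21.2
eef_pos: [451.5, -3.4, 410.1]
tool_rot: [0.449, 2.663, -0.098]
contact_force: [-0.2, -0.1, -0.2]
finger_gap: 85.7
```

```bash
python3 - <<'E'
from h import *
from cell import imaging
go([450,0,400])
c,sn=np.cos(Q[2]),np.sin(Q[2])
t=imaging.snapshot("top"); s=imaging.snapshot("scene")
cv2.imwrite("pics/u_t.png",t["frame"])
H0=None
for S,nm in((t,"top"),(s,"scene")):
    f=S["frame"].copy()
    for hub in [(0,130,192)]:
        H=wheelhull(S2W([hub],Q)[0],np.array([-sn,c,0]),S); cv2.polylines(f,[(H*16).astype(np.int32)],True,(0,0,255),1,cv2.LINE_AA,4)
    x0,y0=H.min(0).astype(int)-20; x1,y1=H.max(0).astype(int)+20
    cv2.imwrite(f"pics/v_{nm}.png",cv2.resize(f[y0:y1,x0:x1],None,fx=5,fy=5,interpolation=cv2.INTER_CUBIC))
E
```

```text
t21.20 pos [451.5  -3.4 410.1] F [-0.2 -0.1 -0.2] gap 85.7 q [ 0.21 -0.28 -0.34  2.09  0.12  0.92  1.05]
 shift cm [0.66 0.27 0.8 ] n 1 each [0.66 0.27 0.8 ]
```

View pics/v_top.png

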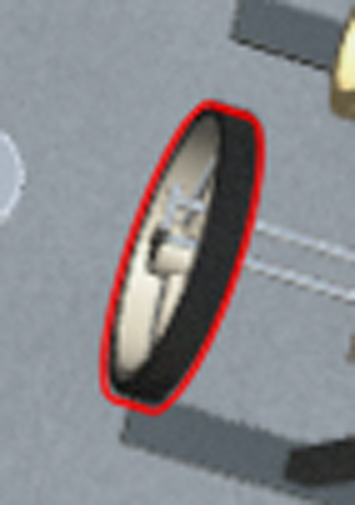

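View pics/v_scene.png

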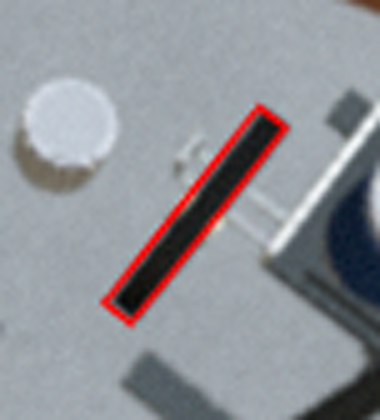

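View pics/u_t.png

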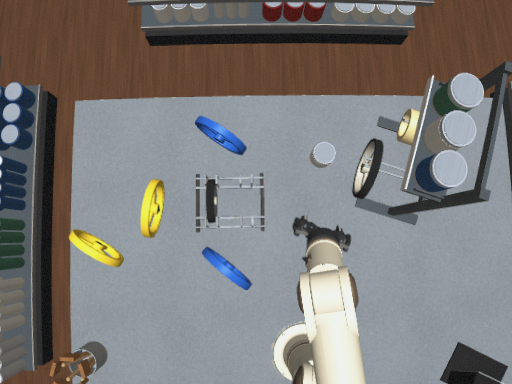

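```bash
python3 -c "
from cell import sign_off; print(sign_off())"
```

```text
the job is handed in; nothing more can be done
None
```

The spoked wheel is hanging by its rim on the J-hook, behind the upturned end, and I have handed the job in. The hand-in gives no verdict, so this rests on my own checks.

**What I did**
- **Hook:** I pushed it out with closed fingers until the contact force jumped to about 16 N at the stop. The last tip measurement, just before that push, was 1.55 rad; the pictures afterwards show it square out of the stand.
- **Wheel:** I gripped the rim leaning 15° and lifted it straight out. I then tilted to about 31° to pass the shelf edge and slid the wheel over the upturned end. I lowered it until the wires took the weight (vertical force went from -4.5 to about 0 N), then opened the fingers and backed off.

**Last checks**
- **Wheel position:** its outline in the top and scene pictures matches a hub on the hook's centre line, 130 mm out and 81 mm below the wires. It looked the same in pictures about 1 s apart.
- **Robot:** it stands clear with no contact force at about 21 s.
- **Tin and solid wheel:** the finder puts them where they started, to within about 6 mm.

**What disagreed or was left unchecked**
- **Last few mm of lowering:** the tool drifted about 5 mm forward against small backward commands. The wheel still settled centrally.
- **Tape roll:** the arm hid it in the last views, so the finder's readings for it were off by 25 to 37 mm. In the previous picture its ring shows partly, where it was at the start. The tool's path stayed well away from it, so I take it as untouched, but I did not confirm that in a clear view.

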